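# Load the sieve stack onto the shaker and lock it in

### The job

Make up the sieve stack on the shaker's pulled-out carriage: the pan first, then every sieve there is in any order, then the lid, each turned so that its wide and narrow lugs drop fully into the matching notches below and it sits flat. Then push the loaded carriage fully home into the shaker, and only after that turn its locking lever fully to the locked position. Leave the other things on the bench standing where they are.

Things in the scene. Friction and masses are not known exactly. Their poses are not given: they have to be found in the camera images.
- pan: Receiving pan: bare steel tray, closed floor, 84 (x) x 58 (y) x 36 high, 0.16 kg. Origin: centre of flat underside, z up. 7 mm thick lugs hang 6 mm below it, 34 mm from origin (so it stands 6 mm up on the bench): 36 wide at the -x end, 18 wide at +x, tips tapered 1.5 a side. Top rim notches, 7 deep: 39 wide at -x, 21 at +x. Flat sides, grip across y.
- sieve_a: Sieve (two or three are there, all alike): bare steel tray with a wire mesh floor, 84 (x) x 58 (y) x 24 mm high, so lower than the pan, 0.12 kg. Origin, axes, lugs, notches and flat sides as the pan's: origin at the centre of the flat underside, wide lug and notch at the -x end, narrow ones at +x.
- sieve_b: Sieve (two or three are there, all alike): bare steel tray with a wire mesh floor, 84 (x) x 58 (y) x 24 mm high, so lower than the pan, 0.12 kg. Origin, axes, lugs, notches and flat sides as the pan's: origin at the centre of the flat underside, wide lug and notch at the -x end, narrow ones at +x.
- sieve_c: Sieve (two or three are there, all alike): bare steel tray with a wire mesh floor, 84 (x) x 58 (y) x 24 mm high, so lower than the pan, 0.12 kg. Origin, axes, lugs, notches and flat sides as the pan's: origin at the centre of the flat underside, wide lug and notch at the -x end, narrow ones at +x.
- lid: Lid: steel plate 84 (x) x 58 (y) x 8 mm, 0.12 kg, on top a black grip bar 44 long (x), 14 wide (y), 24 high (bar top 32 mm over the origin). Origin, axes and lugs as the pan's: centre of the flat underside, wide lug at the -x end; no notches on top.
- carriage_seat (a point): Centre of the notched top rim of the carriage's seat, 50 mm over the bench; seat 84 x 58 mm, notches like the pan's (wide one at -x, the end toward the hub). x: the way the carriage slides home. A seated pan has its origin and axes here. Parts stack without gaps: each origin lies one body height above the last (36 mm over the pan's, 24 over a sieve's).
- carriage (a joint): Carriage slide, m: 0 fully out toward the robot, 0.07 fully home against its end stop; starts between 0 and 0.012. Moves along the seat's +x, stiff: about 5 N to move, stays where left.
- hub_top (a point): Top centre of the carriage's fixed upright steel hub, 22 mm in diameter and 36 mm tall (this point is 104 mm over the bench), 130 mm from the seat's centre on its -x side. Grip or push it here to slide the carriage. It does not turn.
- lock_lever (a joint): Locking lever under the hub, turns about the hub's vertical axis, rad: 0 released (points away from the stack, seat's -x), grows counter-clockwise seen from above to its stop at 1.57, locked (points to seat's -y, the robot's right); starts at 0 to 0.2. About 0.06 N m to turn; stays where left.
- lever_knob (a point): Top centre of the lever's upright black knob, 16 mm in diameter, 36 mm tall, 75 mm from the hub's axis; this point is about 101 mm over the bench. A keeper post 14 mm square and 67 mm high stands fixed on the bed beside the place of the locked lever, 46 mm from the hub's axis.
- label_pad: Pad of labels, 53 x 74 mm and a few mm thick, lying flat; origin at the centre of its underside. Bystander: leave alone.
- jar_a: Jar 62 mm across, 88 mm tall, red cap; origin at the centre of its underside. Bystander: leave alone.
- vial_a: Glass vial 27 mm across, 58 mm tall, white cap; origin at the centre of its underside. Bystander: leave alone.

How it is judged:
By the outcome, as a careful person would: the job done as asked, in the order asked, and still so for the second after the job is handed in, with the robot touching nothing.
Of sieve_a, sieve_b, sieve_c only 2 to 3 are there at a start; the rules pass over those that are not, and their reading is None.
At some moment in a run one of pan, sieve_a, sieve_b, sieve_c, lid may be knocked a few centimetres aside while the robot is not near it.
Once in a run the grip may slacken for a moment while it holds something.
It also fails if it takes over 210 s, if anything falls off the work surface, if the arm or the gripper's body presses on something with over 40 N, if the wrist force passes 120 N, or if a joint passes its speed limit or range.

### The arm

A 7-joint arm with a two-finger parallel gripper is mounted at the origin on a cart in front of the work surface, level with it; the furniture and walls round the work are solid. World frame = base frame: x ahead of the robot, y to its left, z up, the work surface at z = 0. Lengths are in m, angles in rad, forces in N, time in s.
With the tool pointing down it reaches from about 0.4 to 0.85 m from the base axis. Payload 10.4 kg.
Tool frame: the origin (TCP) lies on the centre line of the jaws, within the pads' length; the fingertips stand 11 mm ahead of it and the grasp point (between the pads) lies 8 mm behind it; z points along the fingers, y is the direction in which the jaws open and shut (so a half turn about z gives the same grasp; the last joint's range is limited). The gripper opens to 85 mm and grips with 20 to 120 N. Pads are 22 mm wide; open, the fingers measure 114 mm over their backs; the gripper's body (76 mm by 85 mm) begins 54 mm behind the grasp point. The pads swing forward as they close: fully open they stand 13 mm farther back than shut.
Start: joints at [-1.201, 0.332, -0.065, 1.46, 0.022, 1.35, -0.088], TCP at [0.239, 0.577, 0.242] pointing down, gripper open.
Joint ranges: [-2.6, 2.6], [-0.5, 2.12], [-1.47, 1.34], [0.16, 2.42], [-1.27, 4.41], [0.06, 2.06], [-2.6, 2.6]. Speed limits (rad/s): [2.22, 2.22, 2.79, 2.79, 3.14, 3.14, 3.14].

### API

Orientations are given as a rotation vector (axis times angle).
In Python, from station import arm gives the robot as it stands.
- The arm moves only by the tool carry_out, never from a script. Its argument "rows" is a list of rows, each an object of numbers: "fingers": the opening, from -1 (shut) to 1 (fully open); "tx", "ty", "tz": the shift along the tool's x, y, z in m; "rx", "ry", "rz": the turn, a rotation vector about the tool's x, y, z in rad. In form: [{"fingers": .., "tx": .., "ty": .., "tz": .., "rx": .., "ry": .., "rz": ..}, ...]. A call has 1 to 10 rows; each row is the pose to reach, as a shift and turn from the pose commanded when the call began, along the tool's axes at that moment; what a row does not reach only later rows make up. A row lasts 1/12 s, in which the tool goes at most 41.7 mm and 7.16 degrees, less where a joint would pass 70% of its speed; a pose out of reach is approached as far as the arm can. A call with a gripper value outside its range is refused whole. The fingers move at their own pace and stop on an object; the grip force is fixed at half the most. Time passes only in rows, so rows that repeat a pose let the fingers close. It gives the time, the measured TCP pose, the force and the opening at its end, in the units of the state.
- arm.sense(): the state, without advancing time (a new reading comes with each control period).
- arm.read_camera(name): name is "side" or "top"; returns the picture (420x560x3 uint8, red, green, blue); there is no depth.
- arm.get_calibration(name): a dict with "camera_matrix" (3x3 intrinsics, pixels), "xyz" and "attitude" of the camera in the world. Camera axes: x right, y up, looking along -z (the intrinsics and any distortion apply to the point x, -y, -z); pixel columns grow to the right and rows downward; lengths in m; the calibration is good to about 2 mm. A picture is of the moment at which its call begins. get_calibration takes no time and is no camera call.
- arm.finish_job(): hands the job in, once; it reports no verdict.
The state is a dict: "clock": time; "joint_positions": joint angles; "qd": joint speeds; "effort": joint torques, N m; "tcp_pos": TCP position; "ee_rot": TCP orientation; "force": force on the tool from outside, world axes, zero at the start; "ft_torque": the same for the moment, N m; "width": finger opening in m.
Only numpy, scipy, OpenCV 4.12 (cv2) and the standard library are available. Lean on these libraries where they do the work, as an engineer would, in place of code of your own. Each camera call takes 0.05 s, during which the arm holds its last target.

## Working session

There is one attempt and no reset: what is moved stays moved. The work goes in short steps, Python scripts to look and compute and a tool call to move; the robot and the scene stay as the last step left them, time stands still between calls to the robot, and variables do not carry over. Pictures are saved under pics/ and viewed, and the job is handed in when it is done.

Besides the shell and the picture viewer there is one more tool, called after "Call:" in YAML: its name, and indented under it one key for each argument. carry_out: Moves the arm, as the interface text tells. Its arguments: {"type":"object","properties":{"rows":{"type":"array"}},"required":["rows"]}

```bash
ls; mkdir -p pics
cat > h.py <<'E'
import numpy as np, cv2
from scipy.spatial.transform import Rotation as R
from station import arm
def cal(n):
    c=arm.get_calibration(n); return c
def snap(name,fn):
    im=arm.read_camera(name); cv2.imwrite('pics/'+fn+'.png',cv2.cvtColor(im,cv2.COLOR_RGB2BGR)); return im
E
python3 - <<'E'
from h import *
s=arm.sense()
for k,v in s.items(): print(k,np.round(v,4))
for n in('top','side'):
    print(cal(n)); snap(n,n+'0')
E
```

```text
pics
clock 0.0
joint_positions [-1.2006  0.3329 -0.0647  1.461   0.0216  1.3499 -0.0885]
qd [0.0005 0.0007 0.0004 0.0005 0.0004 0.0008 0.0004]
effort [-1.00000e-04 -6.25444e+01  4.89000e-02 -3.91606e+01  1.62000e-02
  9.90000e-03  0.00000e+00]
tcp_pos [0.2391 0.5771 0.2415]
ee_rot [-6.130e-01 -3.081e+00  2.200e-03]
force [ 0.2251  0.2592 -0.1314]
ft_torque [-0.0353  0.0525 -0.0137]
width 0.0855
{'camera_matrix': array([[500.26616355,   0.        , 275.14495752],
       [  0.        , 500.26616355, 209.8172338 ],
       [  0.        ,   0.        ,   1.        ]]), 'xyz': array([ 0.52066711, -0.10592934,  1.16141728]), 'attitude': array([ 0.05733927, -0.03721095, -1.54180292])}
{'camera_matrix': array([[469.7588971 ,   0.        , 284.40786634],
       [  0.        , 469.7588971 , 211.59422639],
       [  0.        ,   0.        ,   1.        ]]), 'xyz': array([ 0.15993365, -0.82704932,  0.707442  ]), 'attitude': array([ 0.90769656, -0.24280533, -0.50761454])}
```

View pics/top0.png

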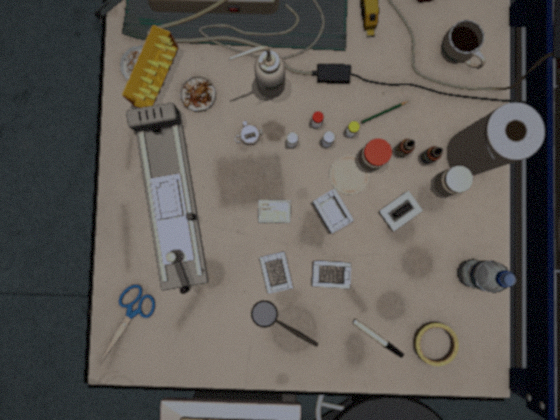

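View pics/side0.png

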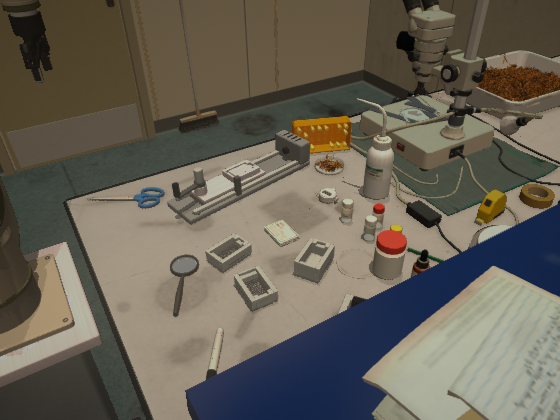

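```bash
cat >> h.py <<'E'
def proj(n,P):
    c=cal(n);Rm=R.from_rotvec(c['attitude']).as_matrix();p=(np.atleast_2d(P)-c['xyz'])@Rm
    q=np.c_[p[:,0],-p[:,1],-p[:,2]]@c['camera_matrix'].T; return q[:,:2]/q[:,2:]
def ray(n,uv):
    c=cal(n);Rm=R.from_rotvec(c['attitude']).as_matrix()
    uv=np.atleast_2d(uv).astype(float);d=np.c_[uv,np.ones(len(uv))]@np.linalg.inv(c['camera_matrix']).T
    return c['xyz'],(d*[1,-1,-1])@Rm.T
def plane(n,uv,z):
    o,d=ray(n,uv); return o+d*((z-o[2])/d[:,2])[:,None]
def tri(uvt,uvs):
    A=[];
    o1,d1=ray('top',uvt);o2,d2=ray('side',uvs);out=[]
    for a,b in zip(d1,d2):
        a=a/np.linalg.norm(a);b=b/np.linalg.norm(b)
        st=np.linalg.lstsq(np.c_[a,-b],o2-o1,rcond=None)[0];p,q=o1+a*st[0],o2+b*st[1]
        out.append(np.r_[(p+q)/2,np.linalg.norm(p-q)])
    return np.array(out)
def crop(im,u0,v0,u1,v1,fn,k=6):
    c=cv2.resize(im[v0:v1,u0:u1],None,fx=k,fy=k,interpolation=cv2.INTER_CUBIC)
    c=cv2.convertScaleAbs(c,alpha=1.2)
    for u in range((u0+9)//10*10,u1,10):
        cv2.line(c,((u-u0)*k,0),((u-u0)*k,6 if u%50 else 18),(255,0,0),1); cv2.putText(c,str(u),((u-u0)*k,16),0,.35,(255,0,0))
    for v in range((v0+9)//10*10,v1,10):
        cv2.line(c,(0,(v-v0)*k),(6,(v-v0)*k),(255,0,0),1); cv2.putText(c,str(v),(6,(v-v0)*k),0,.35,(255,0,0))
    cv2.imwrite('pics/'+fn+'.png',cv2.cvtColor(c,cv2.COLOR_RGB2BGR))
def load(fn): return cv2.cvtColor(cv2.imread('pics/'+fn+'.png'),cv2.COLOR_BGR2RGB)
E
python3 - <<'E'
from h import *
t=load('top0');s=load('side0')
crop(t,250,180,430,300,'tc1',4)
crop(t,120,95,215,295,'tc2',3)
crop(s,165,130,345,310,'sc1',3)
crop(s,160,130,320,225,'sc2',5)
print(plane('top',[[274,211],[333,210],[401,211],[276,272],[331,274],[168,200],[180,255],[183,288]],0.03))
print(proj('side',plane('top',[[401,211]],0.03)))
E
```

```text
[[ 0.58615091 -0.08786787  0.03      ]
 [ 0.59217113 -0.22126549  0.03      ]
 [ 0.59421867 -0.37465064  0.03      ]
 [ 0.44891678 -0.09634386  0.03      ]
 [ 0.44810608 -0.21992473  0.03      ]
 [ 0.60442194  0.15388534  0.03      ]
 [ 0.48066844  0.12150773  0.03      ]
 [ 0.40695347  0.11176048  0.03      ]]
[[360.50920882 303.42669635]]
```

View pics/tc1.png

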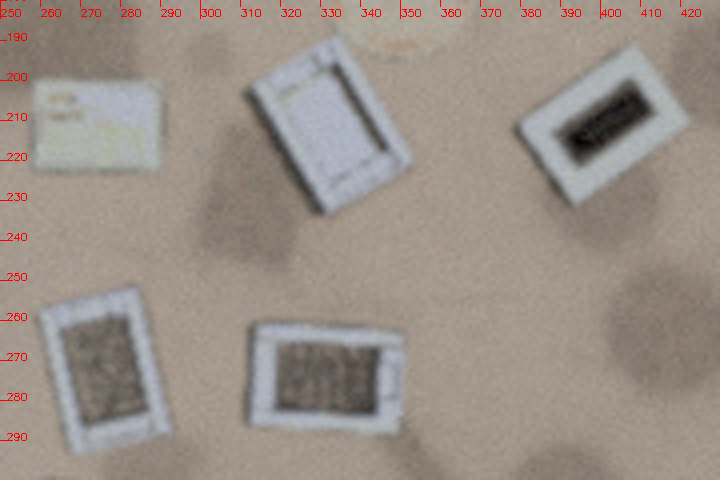

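View pics/tc2.png

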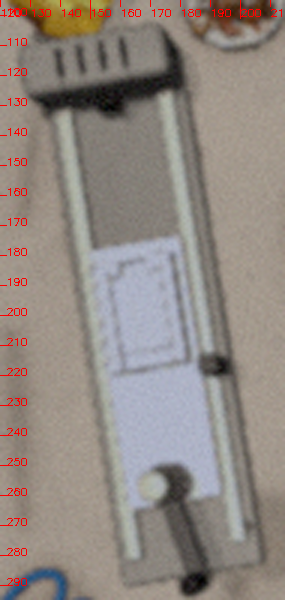

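View pics/sc1.png

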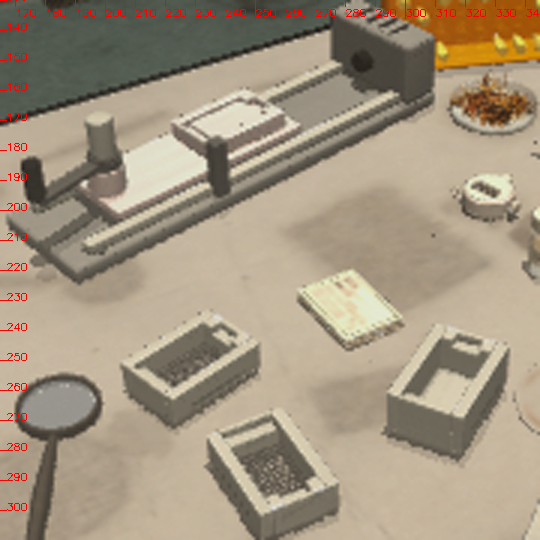

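View pics/sc2.png

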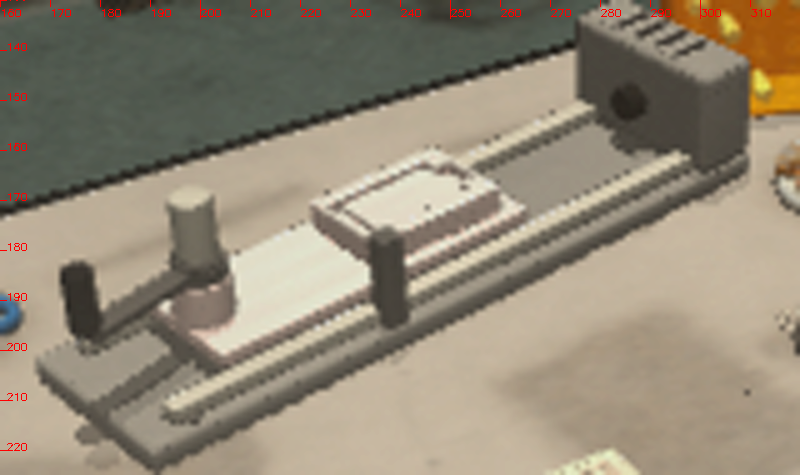

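Run:
```python
from h import *
t=load('top0');s=load('side0')
def ctr(im,b,k):
    u0,v0,u1,v1=b
    c=cv2.resize(im[v0:v1,u0:u1],None,fx=k,fy=k,interpolation=cv2.INTER_CUBIC).astype(float)
    g=c.mean(2);lo,hi=np.percentile(g,[2,99.5]);c=np.clip((c-lo)/(hi-lo),0,1)*255
    return c.astype(np.uint8)
def tile(boxes,k,fn):
    a=[cv2.resize(ctr(im,b,k),(390,290)) for im,b in boxes]
    c=np.vstack([np.hstack(a[:2]),np.hstack(a[2:])]);cv2.imwrite('pics/'+fn+'.png',cv2.cvtColor(c,cv2.COLOR_RGB2BGR))
def bx(u,v,w=28,h=21):return (u-w,v-h,u+w,v+h)
tile([(t,bx(276,272)),(t,bx(331,274)),(t,bx(333,210)),(t,bx(401,211))],7,'z1')
tile([(s,bx(229,252)),(s,bx(256,288)),(s,bx(314,260)),(s,bx(235,180,40,30))],7,'z2')
tile([(t,bx(168,200,36,27)),(t,bx(178,262,36,27)),(s,bx(340,295)),(s,bx(240,175))],7,'z3')
```

```text
(no output)
```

View pics/z1.png

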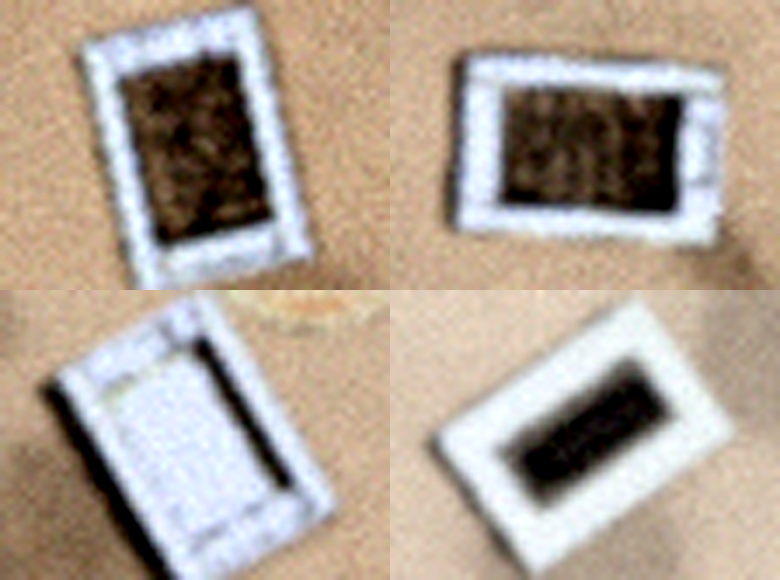

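View pics/z2.png

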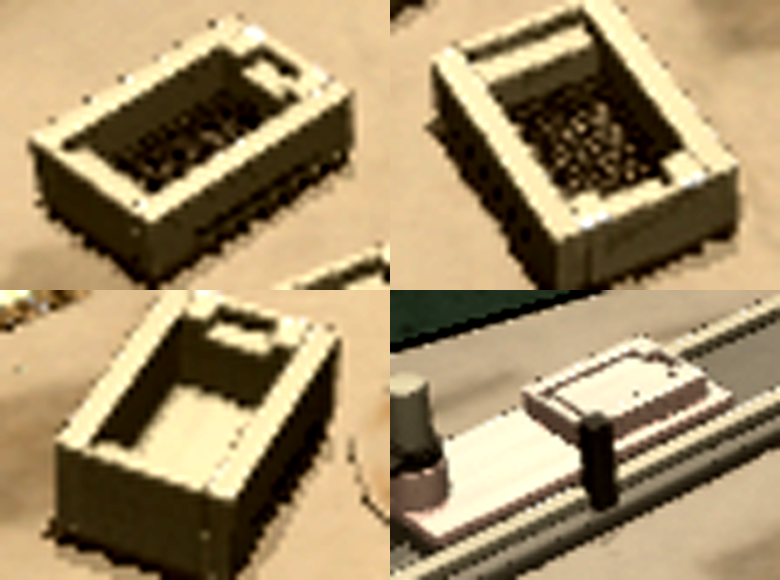

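View pics/z3.png

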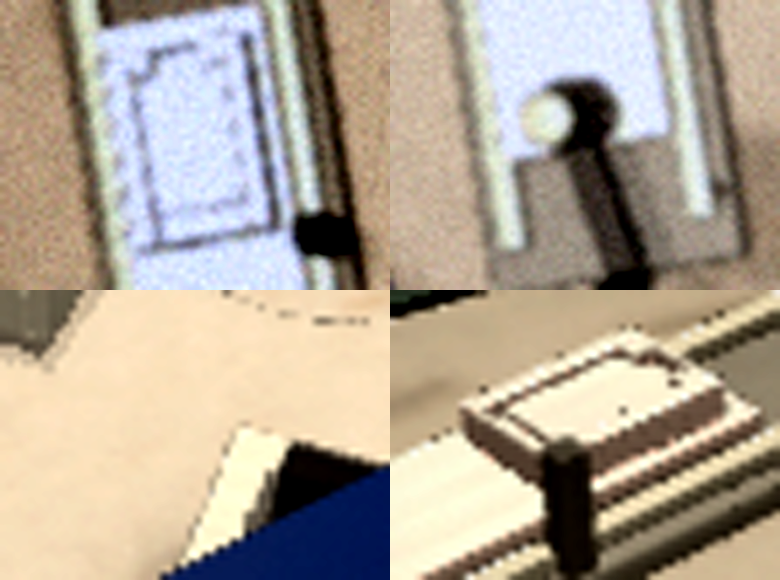

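```bash
cat >> h.py <<'E'
def rects(im,amin=200):
    f=cv2.GaussianBlur(im,(0,0),0.7).astype(int); d=f[...,2]-f[...,0]
    m=((d>-12)&(f.sum(2)>330)).astype(np.uint8)*255
    cs,_=cv2.findContours(m,cv2.RETR_EXTERNAL,cv2.CHAIN_APPROX_NONE)
    return m,[(cv2.contourArea(c),cv2.boxPoints(cv2.minAreaRect(c)),c) for c in cs if cv2.contourArea(c)>amin]
E
python3 - <<'E'
from h import *
t=load('top0')
for p in [(265,268),(262,262),(300,240),(318,215),(325,215),(385,205),(340,240),(313,285),(276,272)]: print(p,t[p[1],p[0]])
m,rs=rects(t); cv2.imwrite('pics/m.png',m)
for a,b,c in rs:
    u=b.mean(0)
    if 240<u[0]<430 and 180<u[1]<300:
        for z in (.014,.03,.042):
            w=plane('top',b,z)[:,:2]; print(a,np.round(u,1),z,np.round(w.mean(0),4),np.round([np.linalg.norm(w[i]-w[i-1]) for i in range(2)],4),[round(float(np.degrees(np.arctan2(*(w[i]-w[i-1])[::-1]))),1) for i in range(2)])
E
```

```text
(265, 268) [130 131 137]
(262, 262) [146 152 154]
(300, 240) [115 108  97]
(318, 215) [67 63 56]
(325, 215) [140 145 152]
(385, 205) [121 112 106]
(340, 240) [137 125 117]
(313, 285) [131 133 139]
(276, 272) [94 92 84]
980.0 [331.9 274. ] 0.014 [ 0.4473 -0.2236] [0.0878 0.0618] [88.2, -2.2]
980.0 [331.9 274. ] 0.03 [ 0.4483 -0.222 ] [0.0865 0.0609] [88.2, -2.2]
980.0 [331.9 274. ] 0.042 [ 0.4491 -0.2208] [0.0856 0.0603] [88.2, -2.2]
1020.0 [275.7 272.2] 0.014 [ 0.4476 -0.0956] [0.0896 0.0632] [14.6, -75.6]
1020.0 [275.7 272.2] 0.03 [ 0.4486 -0.0957] [0.0883 0.0623] [14.6, -75.6]
1020.0 [275.7 272.2] 0.042 [ 0.4494 -0.0958] [0.0874 0.0617] [14.6, -75.6]
708.5 [273.5 211. ] 0.014 [ 0.5871 -0.0864] [0.0553 0.0759] [1.8, -88.4]
708.5 [273.5 211. ] 0.03 [ 0.5862 -0.0867] [0.0545 0.0749] [1.8, -88.4]
708.5 [273.5 211. ] 0.042 [ 0.5855 -0.0869] [0.0539 0.0741] [1.8, -88.4]
906.0 [401.  210.2] 0.014 [ 0.5972 -0.3784] [0.0603 0.0842] [36.6, -53.0]
906.0 [401.  210.2] 0.03 [ 0.5962 -0.3746] [0.0594 0.083 ] [36.6, -53.0]
906.0 [401.  210.2] 0.042 [ 0.5954 -0.3717] [0.0588 0.0822] [36.6, -53.0]
985.5 [333.8 209.9] 0.014 [ 0.5934 -0.2246] [0.091  0.0636] [33.2, -56.5]
985.5 [333.8 209.9] 0.03 [ 0.5924 -0.223 ] [0.0897 0.0627] [33.2, -56.5]
985.5 [333.8 209.9] 0.042 [ 0.5917 -0.2217] [0.0888 0.062 ] [33.2, -56.5]
```

View pics/m.png

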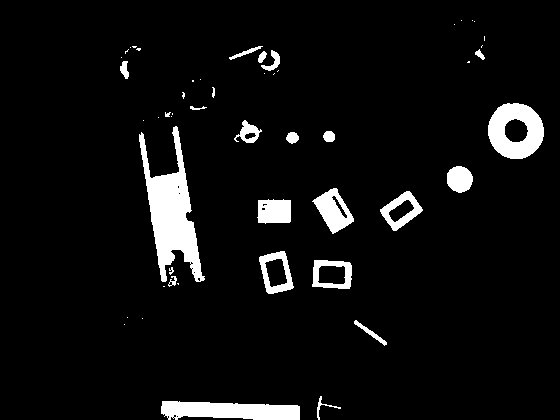

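Run:
```python
from h import *
t=load('top0');m,rs=rects(t)
# rails: left rail outer edge (left boundary of mask) & right rail right boundary
def fit(pts):
    w=plane('top',pts,.03)[:,:2]; A=np.polyfit(w[:,0],w[:,1],1); r=w[:,1]-np.polyval(A,w[:,0]); print('ang',np.degrees(np.arctan(A[0])),'off',A[1],r.std(),len(w))
L=[];Rr=[]
for v in range(140,275):
    x=np.where(m[v,130:215])[0]+130
    L.append((x.min(),v));Rr.append((x.max(),v))
L=np.array(L);Rr=np.array(Rr)
print(L[::20],Rr[::20])
fit(L[:120]);fit(Rr)
crop(t,155,240,200,295,'hub',10)
s=load('side0');crop(s,165,160,215,210,'hubs',10)
```

```text
[[139 140]
 [143 160]
 [146 180]
 [149 200]
 [151 220]
 [155 240]
 [158 260]] [[179 140]
 [182 160]
 [186 180]
 [189 200]
 [187 220]
 [196 240]
 [199 260]]
ang 11.419090995317529 off 0.07604192364182098 0.0007536158228576595 120
ang 11.49834792700768 off -0.01623303108307211 0.0034355867885748877 135
```

View pics/hub.png

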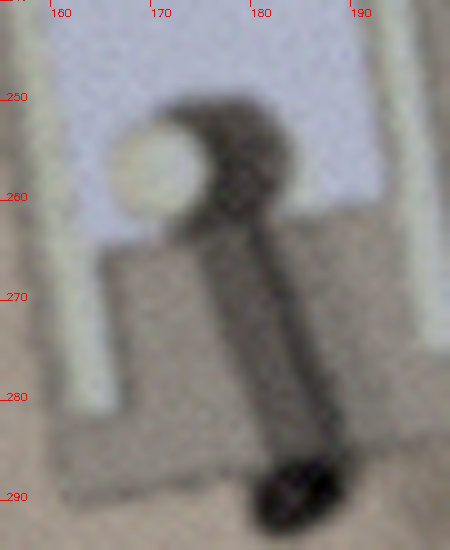

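View pics/hubs.png

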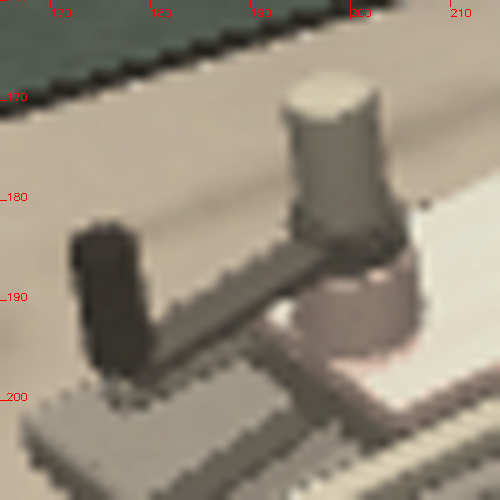

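```bash
cat > seat.py <<'E'
from h import *
def box(n,im,c,ang,z,col,L=.084,W=.058,k=6,o=(0,0)):
    a=np.radians(ang);ex=np.array([np.cos(a),np.sin(a)]);ey=np.array([-ex[1],ex[0]])
    P=[np.r_[np.array(c)+sx*L/2*ex+sy*W/2*ey,z] for sx,sy in((1,1),(1,-1),(-1,-1),(-1,1))]
    q=proj(n,P); q=((q-o+.5)*k).astype(np.int32); cv2.polylines(im,[q],True,col,1)
def zoom(im,u0,v0,u1,v1,k):
    return cv2.convertScaleAbs(cv2.resize(im[v0:v1,u0:u1],None,fx=k,fy=k,interpolation=cv2.INTER_CUBIC),alpha=1.3)
E
python3 - <<'E'
from seat import *
print('hub',tri([[170.85,256.55]],[[197.5,169]]), plane('top',[[170.85,256.55]],.104))
print('knob',tri([[183,290.5]],[[175,182.5]]), plane('top',[[183,290.5]],.101))
print('seatcorners tl,bl side plane .05',plane('side',[[222.1,171.2],[246.2,159.7],[259.7,168.1]],.05))
h=plane('top',[[170.85,256.55]],.104)[0,:2]
a=np.radians(11.45);c=h+.13*np.array([np.cos(a),np.sin(a)]);print('seat',c)
t=load('top0');s=load('side0')
z=zoom(t,130,165,200,225,7);box('top',z,c,11.45,.05,(255,0,0),k=7,o=(130,165))
y=zoom(s,205,145,280,205,7);box('side',y,c,11.45,.05,(255,0,0),k=7,o=(205,145))
w=np.zeros((420,1020,3),np.uint8)
w[:,:490]=z;w[:,495:1020]=y
cv2.imwrite('pics/seat1.png',cv2.cvtColor(cv2.resize(w,(800,330)),cv2.COLOR_RGB2BGR))
E
```

```text
hub [[4.79611433e-01 1.25399707e-01 1.05921708e-01 1.62325504e-04]] [[0.47946183 0.12585416 0.104     ]]
knob [[0.41030039 0.09643027 0.10681434 0.00175916]] [[0.40886369 0.09789059 0.101     ]]
seatcorners tl,bl side plane .05 [[0.56048289 0.16887575 0.05      ]
 [0.64212889 0.18804456 0.05      ]
 [0.65245366 0.12973944 0.05      ]]
seat [0.60687461 0.15166081]
```

View pics/seat1.png

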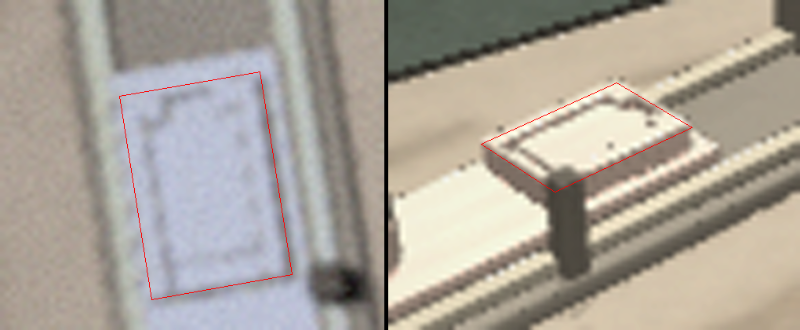

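```bash
cat >> h.py <<'E'
def go(x,y,z,psi):
    s=arm.sense();Rc=R.from_rotvec(s['ee_rot']);a=np.radians(psi)
    Rd=R.from_matrix(np.array([[np.cos(a),np.sin(a),0],[np.sin(a),-np.cos(a),0],[0,0,-1]]))
    t=Rc.inv().apply(np.array([x,y,z])-s['tcp_pos']);r=(Rc.inv()*Rd).as_rotvec()
    cx=Rc.as_matrix()[:,0]
    print('pos',np.round(s['tcp_pos'],4),'psi',round(float(np.degrees(np.arctan2(cx[1],cx[0]))),2),'w',round(float(s['width']),4),'F',np.round(s['force'],1),'t',round(s['clock'],1))
    print('t',np.round(t,4),'r',np.round(r,4),'rows',max(np.linalg.norm(t)/.0417,np.degrees(np.linalg.norm(r))/7.16).round(1))
E
cat > go.sh <<'E'
#!/bin/bash
python3 -c "from h import *; go($1,$2,$3,$4)"
E
chmod +x go.sh; ./go.sh .5915 -.2217 .12 33.2; python3 -c "
from h import *
p=plane('top',[[190.5,215.5]],.067)[0,:2];a=np.radians(11.45);d=p-np.array([.607,.1515]);print(p,d@[np.cos(a),np.sin(a)],d@[-np.sin(a),np.cos(a)])"
```

```text
pos [0.2391 0.5771 0.2416] psi 157.49 w 0.0857 F [-0.1  0.1 -0.4] t 0.1
t [-0.6313 -0.6029  0.1224] r [-6.0000e-04  1.4000e-03  2.1694e+00] rows 21.1
[0.56896612 0.09446672] -0.04859877063137658 -0.04834801546408017
```

Call:
carry_out:
  rows:
    - {"fingers": 1, "tx": -0.631, "ty": -0.603, "tz": 0, "rx": 0, "ry": 0, "rz": 2.169}
    - {"fingers": 1, "tx": -0.631, "ty": -0.603, "tz": 0, "rx": 0, "ry": 0, "rz": 2.169}
    - {"fingers": 1, "tx": -0.631, "ty": -0.603, "tz": 0, "rx": 0, "ry": 0, "rz": 2.169}
    - {"fingers": 1, "tx": -0.631, "ty": -0.603, "tz": 0, "rx": 0, "ry": 0, "rz": 2.169}
    - {"fingers": 1, "tx": -0.631, "ty": -0.603, "tz": 0, "rx": 0, "ry": 0, "rz": 2.169}
    - {"fingers": 1, "tx": -0.631, "ty": -0.603, "tz": 0, "rx": 0, "ry": 0, "rz": 2.169}
    - {"fingers": 1, "tx": -0.631, "ty": -0.603, "tz": 0, "rx": 0, "ry": 0, "rz": 2.169}
    - {"fingers": 1, "tx": -0.631, "ty": -0.603, "tz": 0, "rx": 0, "ry": 0, "rz": 2.169}
    - {"fingers": 1, "tx": -0.631, "ty": -0.603, "tz": 0, "rx": 0, "ry": 0, "rz": 2.169}
    - {"fingers": 1, "tx": -0.631, "ty": -0.603, "tz": 0, "rx": 0, "ry": 0, "rz": 2.169}

```text
clock: 0.93
tcp_pos: [0.4075, 0.1941, 0.2422]
ee_rot: [-2.306, -2.133, -0.0]
force: [1.1, 0.8, -0.1]
width: 0.0855
```

```bash
./go.sh .5915 -.2217 .12 33.2
```

```text
pos [0.4075 0.1941 0.2422] psi 85.53 w 0.0855 F [ 1.1  0.8 -0.1] t 0.9
t [-0.4002  0.2159  0.122 ] r [-3.000e-04 -3.000e-04  9.133e-01] rows 11.3
```

Call:
carry_out:
  rows:
    - {"fingers": 1, "tx": -0.4, "ty": 0.216, "tz": 0.08, "rx": 0, "ry": 0, "rz": 0.913}
    - {"fingers": 1, "tx": -0.4, "ty": 0.216, "tz": 0.08, "rx": 0, "ry": 0, "rz": 0.913}
    - {"fingers": 1, "tx": -0.4, "ty": 0.216, "tz": 0.08, "rx": 0, "ry": 0, "rz": 0.913}
    - {"fingers": 1, "tx": -0.4, "ty": 0.216, "tz": 0.08, "rx": 0, "ry": 0, "rz": 0.913}
    - {"fingers": 1, "tx": -0.4, "ty": 0.216, "tz": 0.08, "rx": 0, "ry": 0, "rz": 0.913}
    - {"fingers": 1, "tx": -0.4, "ty": 0.216, "tz": 0.08, "rx": 0, "ry": 0, "rz": 0.913}
    - {"fingers": 1, "tx": -0.4, "ty": 0.216, "tz": 0.08, "rx": 0, "ry": 0, "rz": 0.913}
    - {"fingers": 1, "tx": -0.4, "ty": 0.216, "tz": 0.08, "rx": 0, "ry": 0, "rz": 0.913}
    - {"fingers": 1, "tx": -0.4, "ty": 0.216, "tz": 0.08, "rx": 0, "ry": 0, "rz": 0.913}
    - {"fingers": 1, "tx": -0.4, "ty": 0.216, "tz": 0.08, "rx": 0, "ry": 0, "rz": 0.913}

```text
clock: 1.77
tcp_pos: [0.5763, -0.1796, 0.1694]
ee_rot: [-3.007, -0.908, 0.0]
force: [1.1, 1.0, 1.2]
width: 0.085
```

```bash
./go.sh .5915 -.2217 .12 33.2
```

```text
pos [ 0.5763 -0.1796  0.1694] psi 33.6 w 0.085 F [1.1 1.  1.2] t 1.8
t [-0.0106  0.0435  0.0494] r [-0.0003  0.0001  0.007 ] rows 1.6
```

Call:
carry_out:
  rows:
    - {"fingers": 1, "tx": -0.01, "ty": 0.043, "tz": 0.02, "rx": 0, "ry": 0, "rz": 0.007}
    - {"fingers": 1, "tx": -0.01, "ty": 0.043, "tz": 0.02, "rx": 0, "ry": 0, "rz": 0.007}
    - {"fingers": 1, "tx": -0.01, "ty": 0.043, "tz": 0.02, "rx": 0, "ry": 0, "rz": 0.007}
    - {"fingers": 1, "tx": -0.01, "ty": 0.043, "tz": 0.02, "rx": 0, "ry": 0, "rz": 0.007}

```text
clock: 2.1
tcp_pos: [0.5909, -0.2191, 0.1495]
ee_rot: [-3.01, -0.895, 0.002]
force: [0.3, 0.6, 0.9]
width: 0.0851
```

```bash
./go.sh .5915 -.2217 .02 33.2; python3 -c "
from h import *
snap('top','t1');im=snap('side','s1')"
```

```text
pos [ 0.5909 -0.2191  0.1495] psi 33.13 w 0.0851 F [0.3 0.6 0.9] t 2.1
t [-0.0008  0.0026  0.1295] r [-0.0011  0.0009 -0.0013] rows 3.1
```

View pics/s1.png

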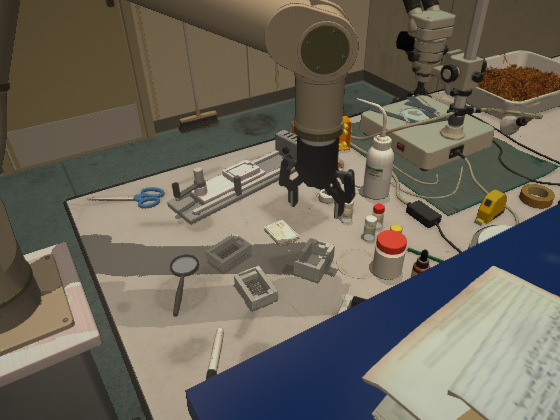

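View pics/t1.png

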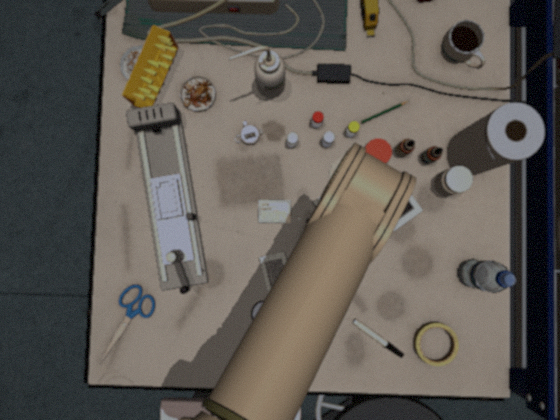

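Call:
carry_out:
  rows:
    - {"fingers": 1, "tx": -0.001, "ty": 0.0025, "tz": 0.04, "rx": 0, "ry": 0, "rz": 0}
    - {"fingers": 1, "tx": -0.001, "ty": 0.0025, "tz": 0.075, "rx": 0, "ry": 0, "rz": 0}
    - {"fingers": 1, "tx": -0.001, "ty": 0.0025, "tz": 0.105, "rx": 0, "ry": 0, "rz": 0}
    - {"fingers": 1, "tx": -0.001, "ty": 0.0025, "tz": 0.12, "rx": 0, "ry": 0, "rz": 0}
    - {"fingers": 1, "tx": -0.001, "ty": 0.0025, "tz": 0.129, "rx": 0, "ry": 0, "rz": 0}
    - {"fingers": 1, "tx": -0.001, "ty": 0.0025, "tz": 0.129, "rx": 0, "ry": 0, "rz": 0}
    - {"fingers": 1, "tx": -0.001, "ty": 0.0025, "tz": 0.129, "rx": 0, "ry": 0, "rz": 0}

```text
clock: 2.78
tcp_pos: [0.5927, -0.2218, 0.0226]
ee_rot: [3.01, 0.897, 0.003]
force: [-0.7, 0.6, 0.1]
width: 0.0852
```

Call:
carry_out:
  rows:
    - {"fingers": -1, "tx": 0, "ty": 0, "tz": 0, "rx": 0, "ry": 0, "rz": 0}
    - {"fingers": -1, "tx": 0, "ty": 0, "tz": 0, "rx": 0, "ry": 0, "rz": 0}
    - {"fingers": -1, "tx": 0, "ty": 0, "tz": 0, "rx": 0, "ry": 0, "rz": 0}
    - {"fingers": -1, "tx": 0, "ty": 0, "tz": 0, "rx": 0, "ry": 0, "rz": 0}
    - {"fingers": -1, "tx": 0, "ty": 0, "tz": 0, "rx": 0, "ry": 0, "rz": 0}
    - {"fingers": -1, "tx": 0, "ty": 0, "tz": 0, "rx": 0, "ry": 0, "rz": 0}

```text
clock: 3.28
tcp_pos: [0.5929, -0.2222, 0.023]
ee_rot: [3.01, 0.896, 0.004]
force: [-1.9, 1.9, 7.4]
width: 0.0571
```

```bash
./go.sh .5915 -.2217 .17 33.2
```

```text
pos [ 0.5929 -0.2222  0.023 ] psi 33.17 w 0.0571 F [-1.9  1.9  7.4] t 3.3
t [-0.0005 -0.001  -0.147 ] r [ 0.0014 -0.0021 -0.0006] rows 3.5
```

Call:
carry_out:
  rows:
    - {"fingers": -1, "tx": 0, "ty": 0, "tz": -0.03, "rx": 0, "ry": 0, "rz": 0}
    - {"fingers": -1, "tx": 0, "ty": 0, "tz": -0.07, "rx": 0, "ry": 0, "rz": 0}
    - {"fingers": -1, "tx": 0, "ty": 0, "tz": -0.11, "rx": 0, "ry": 0, "rz": 0}
    - {"fingers": -1, "tx": 0, "ty": 0, "tz": -0.147, "rx": 0, "ry": 0, "rz": 0}
    - {"fingers": -1, "tx": 0, "ty": 0, "tz": -0.147, "rx": 0, "ry": 0, "rz": 0}

```text
clock: 3.7
tcp_pos: [0.5949, -0.224, 0.1768]
ee_rot: [3.006, 0.894, 0.016]
force: [-0.2, -1.5, -0.6]
width: 0.0569
```

```bash
./go.sh .607 .1515 .17 11.45
```

```text
pos [ 0.5949 -0.224   0.1768] psi 33.12 w 0.0569 F [-0.2 -1.5 -0.6] t 3.7
t [ 0.2152 -0.3079  0.006 ] r [ 0.0068 -0.0098  0.3782] rows 9.0
```

Call:
carry_out:
  rows:
    - {"fingers": -1, "tx": 0.215, "ty": -0.308, "tz": 0.0, "rx": 0, "ry": 0, "rz": 0.378}
    - {"fingers": -1, "tx": 0.215, "ty": -0.308, "tz": 0.0, "rx": 0, "ry": 0, "rz": 0.378}
    - {"fingers": -1, "tx": 0.215, "ty": -0.308, "tz": 0.0, "rx": 0, "ry": 0, "rz": 0.378}
    - {"fingers": -1, "tx": 0.215, "ty": -0.308, "tz": 0.0, "rx": 0, "ry": 0, "rz": 0.378}
    - {"fingers": -1, "tx": 0.215, "ty": -0.308, "tz": 0.0, "rx": 0, "ry": 0, "rz": 0.378}
    - {"fingers": -1, "tx": 0.215, "ty": -0.308, "tz": 0.0, "rx": 0, "ry": 0, "rz": 0.378}
    - {"fingers": -1, "tx": 0.215, "ty": -0.308, "tz": 0.0, "rx": 0, "ry": 0, "rz": 0.378}
    - {"fingers": -1, "tx": 0.215, "ty": -0.308, "tz": 0.0, "rx": 0, "ry": 0, "rz": 0.378}
    - {"fingers": -1, "tx": 0.215, "ty": -0.308, "tz": 0.0, "rx": 0, "ry": 0, "rz": 0.378}
    - {"fingers": -1, "tx": 0.215, "ty": -0.308, "tz": 0.0, "rx": 0, "ry": 0, "rz": 0.378}

```text
clock: 4.53
tcp_pos: [0.6022, 0.1637, 0.1678]
ee_rot: [-3.12, -0.331, 0.0]
force: [1.3, 2.2, -1.2]
width: 0.0571
```

```bash
./go.sh .607 .1515 .10 11.45
```

```text
pos [0.6022 0.1637 0.1678] psi 12.1 w 0.0571 F [ 1.3  2.2 -1.2] t 4.5
t [0.0021 0.0132 0.0678] r [-0.0042 -0.0004  0.0113] rows 1.7
```

Call:
carry_out:
  rows:
    - {"fingers": -1, "tx": 0.002, "ty": 0.01, "tz": 0.03, "rx": 0, "ry": 0, "rz": 0.0}
    - {"fingers": -1, "tx": 0.002, "ty": 0.01, "tz": 0.06, "rx": 0, "ry": 0, "rz": 0.0}
    - {"fingers": -1, "tx": 0.002, "ty": 0.01, "tz": 0.06, "rx": 0, "ry": 0, "rz": 0.0}
    - {"fingers": -1, "tx": 0.002, "ty": 0.01, "tz": 0.06, "rx": 0, "ry": 0, "rz": 0.0}
    - {"fingers": -1, "tx": 0.002, "ty": 0.01, "tz": 0.06, "rx": 0, "ry": 0, "rz": 0.0}
    - {"fingers": -1, "tx": 0.002, "ty": 0.01, "tz": 0.06, "rx": 0, "ry": 0, "rz": 0.0}

```text
clock: 5.03
tcp_pos: [0.6084, 0.1443, 0.1103]
ee_rot: [-3.125, -0.315, -0.004]
force: [0.7, -0.4, -1.5]
width: 0.0568
```

```bash
./go.sh .607 .1515 .10 11.45
```

```text
pos [0.6084 0.1443 0.1103] psi 11.5 w 0.0568 F [ 0.7 -0.4 -1.5] t 5.0
t [ 0.0001 -0.0073  0.0103] r [-0.0007 -0.003   0.0008] rows 0.3
```

Call:
carry_out:
  rows:
    - {"fingers": -1, "tx": 0.0, "ty": -0.007, "tz": 0.01, "rx": 0, "ry": 0, "rz": 0.0}
    - {"fingers": -1, "tx": 0.0, "ty": -0.007, "tz": 0.01, "rx": 0, "ry": 0, "rz": 0.0}
    - {"fingers": -1, "tx": 0.0, "ty": -0.007, "tz": 0.01, "rx": 0, "ry": 0, "rz": 0.0}
    - {"fingers": -1, "tx": 0.0, "ty": -0.007, "tz": 0.01, "rx": 0, "ry": 0, "rz": 0.0}

```text
clock: 5.37
tcp_pos: [0.6058, 0.1512, 0.0982]
ee_rot: [-3.126, -0.316, 0.0]
force: [1.4, -0.2, -1.3]
width: 0.0573
```

```bash
./go.sh .607 .1515 .09 11.45; python3 -c "
from seat import *
s=snap('side','s2');y=zoom(s,200,120,300,200,8)
c=(.607,.1515)
p=arm.sense()['tcp_pos']
box('side',y,p[:2],11.45,p[2]-.017,(255,0,0),k=8,o=(200,120))
box('side',y,p[:2],11.45,p[2]+.019,(0,255,0),k=8,o=(200,120))
box('side',y,c,11.45,.05,(0,0,255),k=8,o=(200,120))
cv2.imwrite('pics/s2z.png',y[...,::-1])"
```

```text
pos [0.6058 0.1512 0.0982] psi 11.53 w 0.0573 F [ 1.4 -0.2 -1.3] t 5.4
t [ 0.0012 -0.0001  0.0082] r [-0.0001  0.      0.0014] rows 0.2
```

View pics/s2z.png

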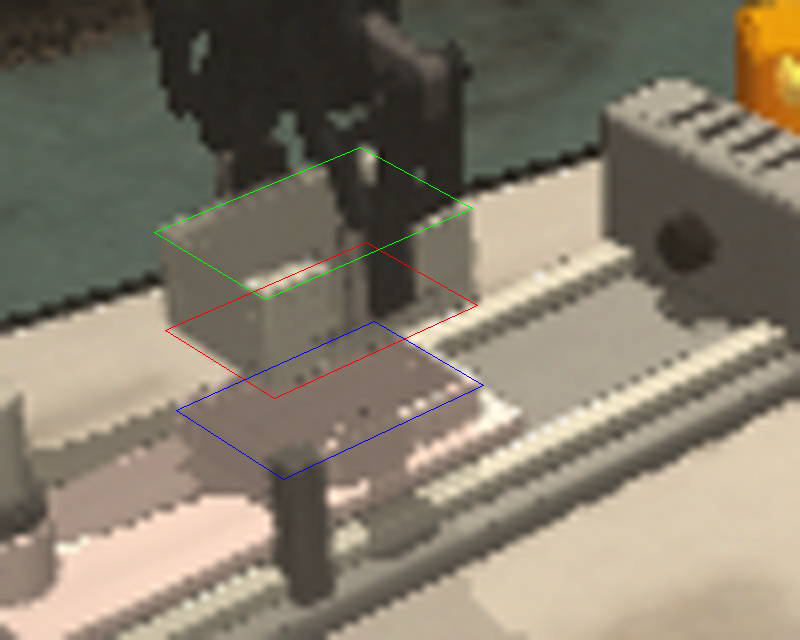

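Call:
carry_out:
  rows:
    - {"fingers": -1, "tx": 0.001, "ty": 0, "tz": 0.01, "rx": 0, "ry": 0, "rz": 0.0}
    - {"fingers": -1, "tx": 0.001, "ty": 0, "tz": 0.018, "rx": 0, "ry": 0, "rz": 0.0}
    - {"fingers": -1, "tx": 0.001, "ty": 0, "tz": 0.022, "rx": 0, "ry": 0, "rz": 0.0}
    - {"fingers": -1, "tx": 0.001, "ty": 0, "tz": 0.026, "rx": 0, "ry": 0, "rz": 0.0}
    - {"fingers": -1, "tx": 0.001, "ty": 0, "tz": 0.03, "rx": 0, "ry": 0, "rz": 0.0}
    - {"fingers": -1, "tx": 0.001, "ty": 0, "tz": 0.03, "rx": 0, "ry": 0, "rz": 0.0}
    - {"fingers": -1, "tx": 0.001, "ty": 0, "tz": 0.03, "rx": 0, "ry": 0, "rz": 0.0}

```text
clock: 6.0
tcp_pos: [0.6071, 0.1512, 0.0684]
ee_rot: [-3.125, -0.314, -0.001]
force: [-3.7, -0.1, 3.4]
width: 0.0572
```

```bash
./go.sh .607 .1515 .067 11.45; python3 -c "
from seat import *
s=snap('side','s3');y=zoom(s,200,120,300,200,8)
c=(.607,.1515)
box('side',y,c,11.45,.086,(0,255,0),k=8,o=(200,120))
box('side',y,c,11.45,.05,(0,0,255),k=8,o=(200,120))
cv2.imwrite('pics/s3z.png',y[...,::-1])"
```

```text
pos [0.6071 0.1512 0.0684] psi 11.49 w 0.0572 F [-3.7 -0.1  3.4] t 6.0
t [-0.0001 -0.0003  0.0014] r [-0.0004 -0.0006  0.0006] rows 0.0
```

View pics/s3z.png

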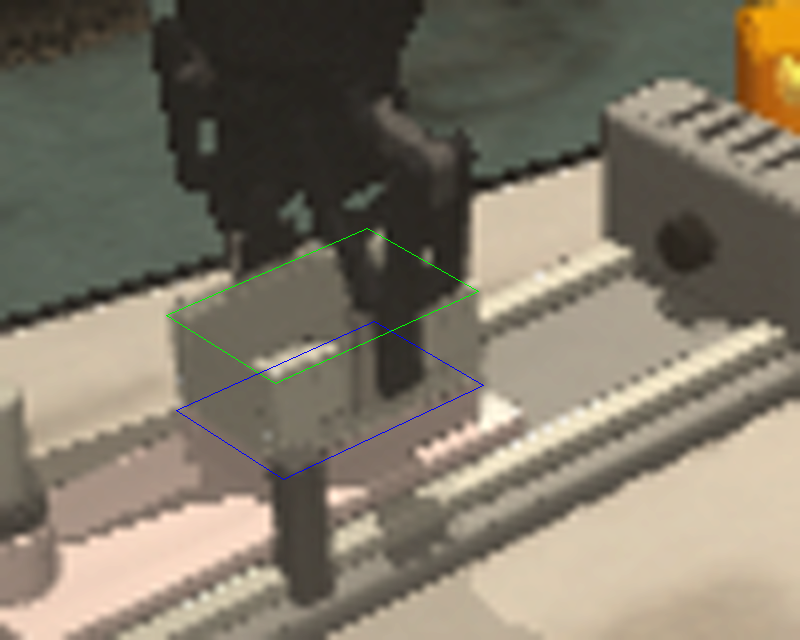

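Call:
carry_out:
  rows:
    - {"fingers": -1, "tx": -0.0005, "ty": 0, "tz": 0.002, "rx": 0, "ry": 0, "rz": 0.0}
    - {"fingers": -1, "tx": -0.0005, "ty": 0, "tz": 0.003, "rx": 0, "ry": 0, "rz": 0.0}
    - {"fingers": -1, "tx": -0.0005, "ty": 0, "tz": 0.003, "rx": 0, "ry": 0, "rz": 0.0}

```text
clock: 6.3
tcp_pos: [0.6077, 0.1515, 0.067]
ee_rot: [-3.125, -0.316, -0.005]
force: [-3.2, 0.7, 14.3]
width: 0.0569
```

Call:
carry_out:
  rows:
    - {"fingers": -0.1, "tx": 0, "ty": 0, "tz": -0.002, "rx": 0, "ry": 0, "rz": 0.0}
    - {"fingers": 1, "tx": 0, "ty": 0, "tz": -0.002, "rx": 0, "ry": 0, "rz": 0.0}
    - {"fingers": 1, "tx": 0, "ty": 0, "tz": -0.002, "rx": 0, "ry": 0, "rz": 0.0}
    - {"fingers": 1, "tx": 0, "ty": 0, "tz": -0.002, "rx": 0, "ry": 0, "rz": 0.0}
    - {"fingers": 1, "tx": 0, "ty": 0, "tz": -0.002, "rx": 0, "ry": 0, "rz": 0.0}
    - {"fingers": 1, "tx": 0, "ty": 0, "tz": -0.03, "rx": 0, "ry": 0, "rz": 0.0}
    - {"fingers": 1, "tx": 0, "ty": 0, "tz": -0.07, "rx": 0, "ry": 0, "rz": 0.0}
    - {"fingers": 1, "tx": 0, "ty": 0, "tz": -0.11, "rx": 0, "ry": 0, "rz": 0.0}
    - {"fingers": 1, "tx": 0, "ty": 0, "tz": -0.15, "rx": 0, "ry": 0, "rz": 0.0}

```text
clock: 7.05
tcp_pos: [0.6059, 0.1505, 0.2165]
ee_rot: [3.125, 0.314, -0.001]
force: [1.1, 1.5, 0.3]
width: 0.0856
```

```bash
./go.sh .4486 -.0957 .20 14.5; python3 -c "
from seat import *
s=snap('side','s4');y=zoom(s,200,120,300,200,8)
c=(.607,.1515)
box('side',y,c,11.45,.086,(0,255,0),k=8,o=(200,120))
box('side',y,c,11.45,.05,(0,0,255),k=8,o=(200,120))
cv2.imwrite('pics/s4z.png',y[...,::-1])"
```

```text
pos [0.6059 0.1505 0.2165] psi 11.47 w 0.0856 F [1.1 1.5 0.3] t 7.0
t [-0.2031  0.21    0.0168] r [ 0.0004  0.0009 -0.0529] rows 7.0
```

View pics/s4z.png

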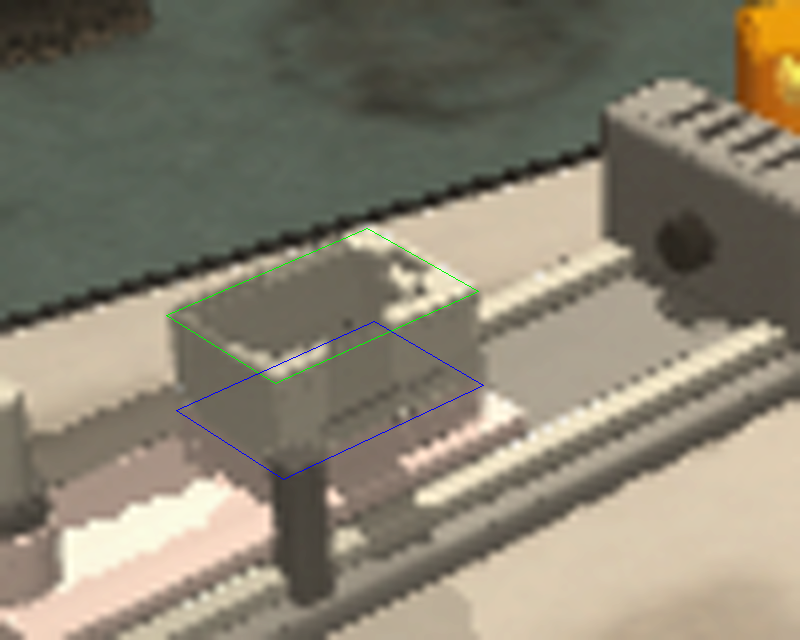

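```bash
cat > meas.py <<'E'
from h import *
import sys
def meas(fn):
    t=snap('top',fn);m,rs=rects(t,150)
    for a,b,c in rs:
        u=b.mean(0)
        if 240<u[0]<430 and 180<u[1]<300:
            z=.03 if u[0]<360 else .014
            w=plane('top',b,z)[:,:2]; print(a,np.round(u,1),z,np.round(w.mean(0),4),np.round([np.linalg.norm(w[i]-w[i-1]) for i in range(2)],4),[round(float(np.degrees(np.arctan2(*(w[i]-w[i-1])[::-1]))),1) for i in range(2)])
if __name__=='__main__': meas(sys.argv[1])
E
python3 meas.py t2
```

```text
989.0 [331.4 273.9] 0.03 [ 0.4483 -0.2209] [0.0879 0.0608] [88.4, -2.0]
1009.0 [275.8 272.2] 0.03 [ 0.4487 -0.0959] [0.0878 0.0621] [14.3, -75.8]
711.5 [274.  210.5] 0.03 [ 0.5873 -0.0878] [0.0522 0.0726] [1.8, -88.4]
903.0 [400.8 210.3] 0.014 [ 0.5968 -0.378 ] [0.06   0.0847] [36.6, -53.0]
```

View pics/t2.png

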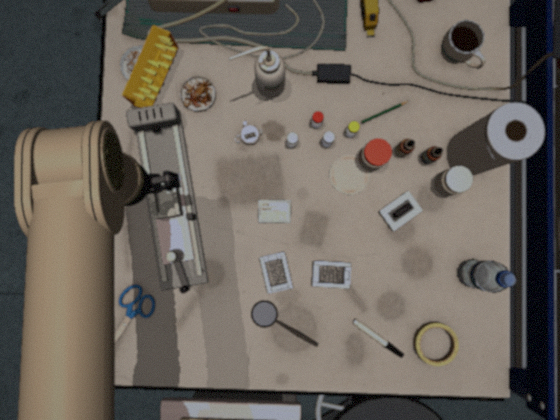

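Call:
carry_out:
  rows:
    - {"fingers": 1, "tx": -0.203, "ty": 0.21, "tz": 0.017, "rx": 0, "ry": 0, "rz": -0.05}
    - {"fingers": 1, "tx": -0.203, "ty": 0.21, "tz": 0.017, "rx": 0, "ry": 0, "rz": -0.05}
    - {"fingers": 1, "tx": -0.203, "ty": 0.21, "tz": 0.017, "rx": 0, "ry": 0, "rz": -0.05}
    - {"fingers": 1, "tx": -0.203, "ty": 0.21, "tz": 0.017, "rx": 0, "ry": 0, "rz": -0.05}
    - {"fingers": 1, "tx": -0.203, "ty": 0.21, "tz": 0.017, "rx": 0, "ry": 0, "rz": -0.05}
    - {"fingers": 1, "tx": -0.203, "ty": 0.21, "tz": 0.017, "rx": 0, "ry": 0, "rz": -0.05}
    - {"fingers": 1, "tx": -0.203, "ty": 0.21, "tz": 0.017, "rx": 0, "ry": 0, "rz": -0.05}
    - {"fingers": 1, "tx": -0.203, "ty": 0.21, "tz": 0.017, "rx": 0, "ry": 0, "rz": -0.05}
    - {"fingers": 1, "tx": -0.203, "ty": 0.21, "tz": 0.06, "rx": 0, "ry": 0, "rz": -0.05}
    - {"fingers": 1, "tx": -0.203, "ty": 0.21, "tz": 0.06, "rx": 0, "ry": 0, "rz": -0.05}

```text
clock: 7.98
tcp_pos: [0.4465, -0.0954, 0.151]
ee_rot: [-3.116, -0.391, 0.007]
force: [-1.8, 0.1, -2.1]
width: 0.0854
```

Call:
carry_out:
  rows:
    - {"fingers": 1, "tx": 0, "ty": 0, "tz": 0, "rx": 0, "ry": 0, "rz": 0}
    - {"fingers": 1, "tx": 0, "ty": 0, "tz": 0, "rx": 0, "ry": 0, "rz": 0}
    - {"fingers": 1, "tx": 0, "ty": 0, "tz": 0, "rx": 0, "ry": 0, "rz": 0}

```text
clock: 8.23
tcp_pos: [0.4502, -0.0952, 0.1564]
ee_rot: [3.117, 0.393, 0.002]
force: [0.5, 0.9, 0.2]
width: 0.0855
```

```bash
./go.sh .4487 -.0958 .018 14.4
```

```text
pos [ 0.4502 -0.0952  0.1564] psi 14.39 w 0.0855 F [0.5 0.9 0.2] t 8.2
t [-1.800e-03  1.000e-04  1.384e-01] r [ 0.0005 -0.0013 -0.0002] rows 3.3
```

Call:
carry_out:
  rows:
    - {"fingers": 1, "tx": -0.0018, "ty": 0, "tz": 0.04, "rx": 0, "ry": 0, "rz": 0}
    - {"fingers": 1, "tx": -0.0018, "ty": 0, "tz": 0.08, "rx": 0, "ry": 0, "rz": 0}
    - {"fingers": 1, "tx": -0.0018, "ty": 0, "tz": 0.115, "rx": 0, "ry": 0, "rz": 0}
    - {"fingers": 1, "tx": -0.0018, "ty": 0, "tz": 0.132, "rx": 0, "ry": 0, "rz": 0}
    - {"fingers": 1, "tx": -0.0018, "ty": 0, "tz": 0.138, "rx": 0, "ry": 0, "rz": 0}
    - {"fingers": 1, "tx": -0.0018, "ty": 0, "tz": 0.138, "rx": 0, "ry": 0, "rz": 0}
    - {"fingers": 1, "tx": -0.0018, "ty": 0, "tz": 0.138, "rx": 0, "ry": 0, "rz": 0}

```text
clock: 8.82
tcp_pos: [0.4488, -0.0957, 0.0184]
ee_rot: [3.117, 0.393, 0.003]
force: [0.0, -0.4, 1.2]
width: 0.0853
```

Call:
carry_out:
  rows:
    - {"fingers": -1, "tx": 0, "ty": 0, "tz": 0, "rx": 0, "ry": 0, "rz": 0}
    - {"fingers": -1, "tx": 0, "ty": 0, "tz": 0, "rx": 0, "ry": 0, "rz": 0}
    - {"fingers": -1, "tx": 0, "ty": 0, "tz": 0, "rx": 0, "ry": 0, "rz": 0}
    - {"fingers": -1, "tx": 0, "ty": 0, "tz": 0, "rx": 0, "ry": 0, "rz": 0}
    - {"fingers": -1, "tx": 0, "ty": 0, "tz": 0, "rx": 0, "ry": 0, "rz": 0}
    - {"fingers": -1, "tx": 0, "ty": 0, "tz": 0, "rx": 0, "ry": 0, "rz": 0}

```text
clock: 9.32
tcp_pos: [0.4487, -0.0953, 0.0187]
ee_rot: [-3.116, -0.393, -0.004]
force: [-4.1, 2.0, 16.0]
width: 0.0565
```

Call:
carry_out:
  rows:
    - {"fingers": -1, "tx": 0, "ty": 0, "tz": -0.03, "rx": 0, "ry": 0, "rz": 0}
    - {"fingers": -1, "tx": 0, "ty": 0, "tz": -0.07, "rx": 0, "ry": 0, "rz": 0}
    - {"fingers": -1, "tx": 0, "ty": 0, "tz": -0.11, "rx": 0, "ry": 0, "rz": 0}
    - {"fingers": -1, "tx": 0, "ty": 0, "tz": -0.15, "rx": 0, "ry": 0, "rz": 0}
    - {"fingers": -1, "tx": 0, "ty": 0, "tz": -0.18, "rx": 0, "ry": 0, "rz": 0}
    - {"fingers": -1, "tx": 0, "ty": 0, "tz": -0.18, "rx": 0, "ry": 0, "rz": 0}
    - {"fingers": -1, "tx": 0, "ty": 0, "tz": -0.18, "rx": 0, "ry": 0, "rz": 0}

```text
clock: 9.9
tcp_pos: [0.4486, -0.0955, 0.1989]
ee_rot: [-3.115, -0.393, -0.007]
force: [0.2, -0.2, -1.4]
width: 0.0563
```

```bash
./go.sh .607 .1515 .20 11.45
```

```text
pos [ 0.4486 -0.0955  0.1989] psi 14.39 w 0.0563 F [ 0.2 -0.2 -1.4] t 9.9
t [ 2.148e-01 -1.999e-01  2.000e-04] r [-0.0014 -0.0048  0.0512] rows 7.0
```

Call:
carry_out:
  rows:
    - {"fingers": -1, "tx": 0.03, "ty": -0.028, "tz": 0, "rx": 0, "ry": 0, "rz": 0.05}
    - {"fingers": -1, "tx": 0.06, "ty": -0.056, "tz": 0, "rx": 0, "ry": 0, "rz": 0.05}
    - {"fingers": -1, "tx": 0.09, "ty": -0.084, "tz": 0, "rx": 0, "ry": 0, "rz": 0.05}
    - {"fingers": -1, "tx": 0.12, "ty": -0.112, "tz": 0, "rx": 0, "ry": 0, "rz": 0.05}
    - {"fingers": -1, "tx": 0.15, "ty": -0.14, "tz": 0, "rx": 0, "ry": 0, "rz": 0.05}
    - {"fingers": -1, "tx": 0.18, "ty": -0.168, "tz": 0, "rx": 0, "ry": 0, "rz": 0.05}
    - {"fingers": -1, "tx": 0.2, "ty": -0.186, "tz": 0, "rx": 0, "ry": 0, "rz": 0.05}
    - {"fingers": -1, "tx": 0.21, "ty": -0.195, "tz": 0, "rx": 0, "ry": 0, "rz": 0.05}
    - {"fingers": -1, "tx": 0.215, "ty": -0.2, "tz": 0, "rx": 0, "ry": 0, "rz": 0.05}
    - {"fingers": -1, "tx": 0.215, "ty": -0.2, "tz": 0, "rx": 0, "ry": 0, "rz": 0.05}

```text
clock: 10.73
tcp_pos: [0.6059, 0.1522, 0.1955]
ee_rot: [3.124, 0.317, -0.003]
force: [-0.4, -0.4, -1.9]
width: 0.0567
```

Call:
carry_out:
  rows:
    - {"fingers": -1, "tx": 0, "ty": 0, "tz": 0.03, "rx": 0, "ry": 0, "rz": 0}
    - {"fingers": -1, "tx": 0, "ty": 0, "tz": 0.06, "rx": 0, "ry": 0, "rz": 0}
    - {"fingers": -1, "tx": 0, "ty": 0, "tz": 0.07, "rx": 0, "ry": 0, "rz": 0}
    - {"fingers": -1, "tx": 0, "ty": 0, "tz": 0.07, "rx": 0, "ry": 0, "rz": 0}
    - {"fingers": -1, "tx": 0, "ty": 0, "tz": 0.07, "rx": 0, "ry": 0, "rz": 0}

```text
clock: 11.15
tcp_pos: [0.6061, 0.1503, 0.1278]
ee_rot: [3.126, 0.313, -0.0]
force: [0.8, -0.5, -0.5]
width: 0.0567
```

```bash
./go.sh .607 .1515 .115 11.45
cat > chk.py <<'E'
from seat import *
import sys
fn=sys.argv[1]; hs=[float(x) for x in sys.argv[2].split(',')]; off=float(sys.argv[3]) if len(sys.argv)>3 else None
s=snap('side',fn);y=zoom(s,200,120,300,200,8)
c=(.607,.1515);p=arm.sense()['tcp_pos']
for h in hs: box('side',y,c,11.45,h,(0,255,0),k=8,o=(200,120))
if off is not None:
    Rc=R.from_rotvec(arm.sense()['ee_rot']).as_matrix()[:,0];a=np.degrees(np.arctan2(Rc[1],Rc[0]))
    box('side',y,p[:2],a,p[2]-off,(255,0,0),k=8,o=(200,120)); box('side',y,p[:2],a,p[2]-off+.024,(255,0,0),k=8,o=(200,120))
cv2.imwrite('pics/'+fn+'z.png',y[...,::-1])
E
python3 chk.py s5 .086 .012
```

```text
pos [0.6061 0.1503 0.1278] psi 11.43 w 0.0567 F [ 0.8 -0.5 -0.5] t 11.2
t [ 0.0011 -0.001   0.0128] r [ 0.0002  0.0003 -0.0004] rows 0.3
```

View pics/s5z.png

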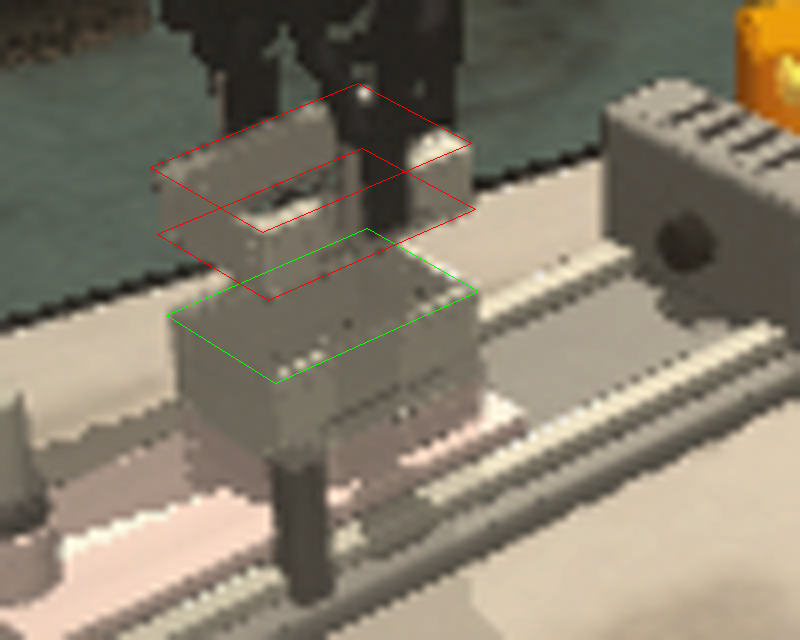

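Call:
carry_out:
  rows:
    - {"fingers": -1, "tx": 0.001, "ty": -0.001, "tz": 0.012, "rx": 0, "ry": 0, "rz": 0}
    - {"fingers": -1, "tx": 0.001, "ty": -0.001, "tz": 0.018, "rx": 0, "ry": 0, "rz": 0}
    - {"fingers": -1, "tx": 0.001, "ty": -0.001, "tz": 0.022, "rx": 0, "ry": 0, "rz": 0}
    - {"fingers": -1, "tx": 0.001, "ty": -0.001, "tz": 0.026, "rx": 0, "ry": 0, "rz": 0}
    - {"fingers": -1, "tx": 0.001, "ty": -0.001, "tz": 0.03, "rx": 0, "ry": 0, "rz": 0}
    - {"fingers": -1, "tx": 0.001, "ty": -0.001, "tz": 0.03, "rx": 0, "ry": 0, "rz": 0}
    - {"fingers": -1, "tx": 0.001, "ty": -0.001, "tz": 0.03, "rx": 0, "ry": 0, "rz": 0}

```text
clock: 11.78
tcp_pos: [0.6087, 0.1529, 0.0988]
ee_rot: [-3.125, -0.315, -0.006]
force: [0.3, 1.5, 9.3]
width: 0.0562
```

Call:
carry_out:
  rows:
    - {"fingers": -1, "tx": 0, "ty": 0, "tz": 0.002, "rx": 0, "ry": 0, "rz": 0}
    - {"fingers": -1, "tx": 0, "ty": 0, "tz": 0.002, "rx": 0, "ry": 0, "rz": 0}
    - {"fingers": -1, "tx": 0, "ty": 0, "tz": 0.002, "rx": 0, "ry": 0, "rz": 0}

```text
clock: 12.03
tcp_pos: [0.6098, 0.1531, 0.0988]
ee_rot: [-3.124, -0.315, -0.01]
force: [-1.6, 0.8, 22.1]
width: 0.0568
```

```bash
./go.sh .607 .1515 .098 11.45
```

```text
pos [0.6098 0.1531 0.0988] psi 11.51 w 0.0568 F [-1.6  0.8 22.1] t 12.0
t [-0.0031  0.0011  0.0007] r [-0.0013 -0.0068  0.001 ] rows 0.1
```

Call:
carry_out:
  rows:
    - {"fingers": -1, "tx": 0, "ty": 0, "tz": -0.002, "rx": 0, "ry": 0, "rz": 0.0}
    - {"fingers": 1, "tx": 0, "ty": 0, "tz": -0.002, "rx": 0, "ry": 0, "rz": 0.0}
    - {"fingers": 1, "tx": 0, "ty": 0, "tz": -0.002, "rx": 0, "ry": 0, "rz": 0.0}
    - {"fingers": 1, "tx": 0, "ty": 0, "tz": -0.002, "rx": 0, "ry": 0, "rz": 0.0}
    - {"fingers": 1, "tx": 0, "ty": 0, "tz": -0.002, "rx": 0, "ry": 0, "rz": 0.0}
    - {"fingers": 1, "tx": 0, "ty": 0, "tz": -0.03, "rx": 0, "ry": 0, "rz": 0.0}
    - {"fingers": 1, "tx": 0, "ty": 0, "tz": -0.07, "rx": 0, "ry": 0, "rz": 0.0}
    - {"fingers": 1, "tx": 0, "ty": 0, "tz": -0.11, "rx": 0, "ry": 0, "rz": 0.0}
    - {"fingers": 1, "tx": 0, "ty": 0, "tz": -0.14, "rx": 0, "ry": 0, "rz": 0.0}

```text
clock: 12.78
tcp_pos: [0.6073, 0.1523, 0.238]
ee_rot: [-3.126, -0.314, -0.003]
force: [0.4, 0.2, 0.2]
width: 0.0851
```

```bash
python3 chk.py s6 .05,.086,.11;  python3 meas.py t3; ./go.sh .4483 -.2212 .2 88.3
```

```text
988.0 [331.5 273.9] 0.03 [ 0.4483 -0.221 ] [0.0878 0.0606] [88.2, -2.2]
711.0 [274.  210.5] 0.03 [ 0.5873 -0.0878] [0.0522 0.0726] [1.8, -88.4]
907.5 [400.8 210.3] 0.014 [ 0.5968 -0.378 ] [0.06   0.0847] [36.6, -53.0]
pos [0.6093 0.1526 0.2406] psi 11.48 w 0.0853 F [ 0.   0.6 -0.8] t 12.9
t [-0.2325  0.3343  0.0383] r [ 0.0041 -0.0077 -1.3407] rows 10.7
```

View pics/s6z.png

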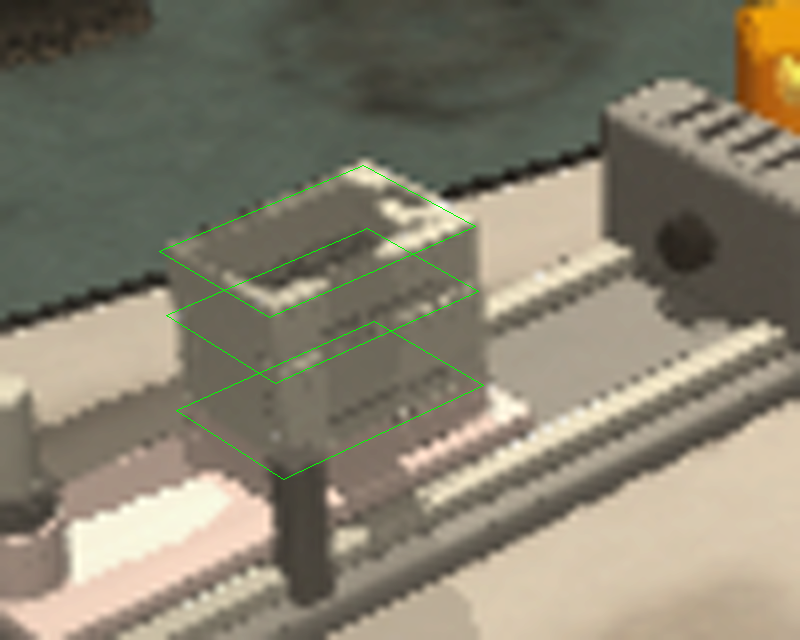

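Call:
carry_out:
  rows:
    - {"fingers": 1, "tx": -0.232, "ty": 0.334, "tz": 0.03, "rx": 0, "ry": 0, "rz": -1.34}
    - {"fingers": 1, "tx": -0.232, "ty": 0.334, "tz": 0.03, "rx": 0, "ry": 0, "rz": -1.34}
    - {"fingers": 1, "tx": -0.232, "ty": 0.334, "tz": 0.03, "rx": 0, "ry": 0, "rz": -1.34}
    - {"fingers": 1, "tx": -0.232, "ty": 0.334, "tz": 0.03, "rx": 0, "ry": 0, "rz": -1.34}
    - {"fingers": 1, "tx": -0.232, "ty": 0.334, "tz": 0.03, "rx": 0, "ry": 0, "rz": -1.34}
    - {"fingers": 1, "tx": -0.232, "ty": 0.334, "tz": 0.03, "rx": 0, "ry": 0, "rz": -1.34}
    - {"fingers": 1, "tx": -0.232, "ty": 0.334, "tz": 0.03, "rx": 0, "ry": 0, "rz": -1.34}
    - {"fingers": 1, "tx": -0.232, "ty": 0.334, "tz": 0.03, "rx": 0, "ry": 0, "rz": -1.34}
    - {"fingers": 1, "tx": -0.232, "ty": 0.334, "tz": 0.03, "rx": 0, "ry": 0, "rz": -1.34}
    - {"fingers": 1, "tx": -0.232, "ty": 0.334, "tz": 0.03, "rx": 0, "ry": 0, "rz": -1.34}

```text
clock: 13.72
tcp_pos: [0.4478, -0.2162, 0.205]
ee_rot: [-2.395, -2.033, -0.0]
force: [1.3, -0.1, -0.6]
width: 0.0853
```

Call:
carry_out:
  rows:
    - {"fingers": 1, "tx": 0, "ty": 0, "tz": 0.03, "rx": 0, "ry": 0, "rz": 0}
    - {"fingers": 1, "tx": 0, "ty": 0, "tz": 0.06, "rx": 0, "ry": 0, "rz": 0}
    - {"fingers": 1, "tx": 0, "ty": 0, "tz": 0.06, "rx": 0, "ry": 0, "rz": 0}
    - {"fingers": 1, "tx": 0, "ty": 0, "tz": 0.06, "rx": 0, "ry": 0, "rz": 0}

```text
clock: 14.05
tcp_pos: [0.4482, -0.2143, 0.1448]
ee_rot: [-2.399, -2.025, 0.004]
force: [0.5, -0.3, -0.2]
width: 0.0853
```

```bash
./go.sh .4483 -.2212 .018 88.2
```

```text
pos [ 0.4482 -0.2143  0.1448] psi 80.34 w 0.0853 F [ 0.5 -0.3 -0.2] t 14.1
t [-0.0067  0.0017  0.1268] r [-0.0036  0.0004 -0.1373] rows 3.0
```

Call:
carry_out:
  rows:
    - {"fingers": 1, "tx": -0.0067, "ty": 0.0017, "tz": 0.02, "rx": 0, "ry": 0, "rz": -0.137}
    - {"fingers": 1, "tx": -0.0067, "ty": 0.0017, "tz": 0.05, "rx": 0, "ry": 0, "rz": -0.137}
    - {"fingers": 1, "tx": -0.0067, "ty": 0.0017, "tz": 0.07, "rx": 0, "ry": 0, "rz": -0.137}
    - {"fingers": 1, "tx": -0.0067, "ty": 0.0017, "tz": 0.07, "rx": 0, "ry": 0, "rz": -0.137}
    - {"fingers": 1, "tx": -0.0067, "ty": 0.0017, "tz": 0.07, "rx": 0, "ry": 0, "rz": -0.137}

```text
clock: 14.47
tcp_pos: [0.4504, -0.2214, 0.0767]
ee_rot: [-2.255, -2.187, 0.001]
force: [0.5, 0.5, 0.2]
width: 0.0853
```

```bash
./go.sh .4483 -.2212 .018 88.2
```

```text
pos [ 0.4504 -0.2214  0.0767] psi 88.24 w 0.0853 F [0.5 0.5 0.2] t 14.5
t [ 0.0001 -0.002   0.0587] r [-0.0004  0.0003  0.0006] rows 1.4
```

Call:
carry_out:
  rows:
    - {"fingers": 1, "tx": 0, "ty": -0.002, "tz": 0.025, "rx": 0, "ry": 0, "rz": 0}
    - {"fingers": 1, "tx": 0, "ty": -0.002, "tz": 0.045, "rx": 0, "ry": 0, "rz": 0}
    - {"fingers": 1, "tx": 0, "ty": -0.002, "tz": 0.058, "rx": 0, "ry": 0, "rz": 0}
    - {"fingers": 1, "tx": 0, "ty": -0.002, "tz": 0.058, "rx": 0, "ry": 0, "rz": 0}
    - {"fingers": 1, "tx": 0, "ty": -0.002, "tz": 0.058, "rx": 0, "ry": 0, "rz": 0}

```text
clock: 14.88
tcp_pos: [0.4486, -0.2216, 0.0187]
ee_rot: [2.255, 2.186, 0.0]
force: [-0.0, 0.7, -0.3]
width: 0.0855
```

Call:
carry_out:
  rows:
    - {"fingers": -1, "tx": 0, "ty": 0, "tz": 0, "rx": 0, "ry": 0, "rz": 0}
    - {"fingers": -1, "tx": 0, "ty": 0, "tz": 0, "rx": 0, "ry": 0, "rz": 0}
    - {"fingers": -1, "tx": 0, "ty": 0, "tz": 0, "rx": 0, "ry": 0, "rz": 0}
    - {"fingers": -1, "tx": 0, "ty": 0, "tz": 0, "rx": 0, "ry": 0, "rz": 0}
    - {"fingers": -1, "tx": 0, "ty": 0, "tz": 0, "rx": 0, "ry": 0, "rz": 0}
    - {"fingers": -1, "tx": 0, "ty": 0, "tz": 0, "rx": 0, "ry": 0, "rz": 0}

```text
clock: 15.38
tcp_pos: [0.4489, -0.2217, 0.0192]
ee_rot: [2.255, 2.186, 0.003]
force: [-2.7, 2.1, 11.9]
width: 0.0572
```

Call:
carry_out:
  rows:
    - {"fingers": -1, "tx": 0, "ty": 0, "tz": -0.03, "rx": 0, "ry": 0, "rz": 0}
    - {"fingers": -1, "tx": 0, "ty": 0, "tz": -0.07, "rx": 0, "ry": 0, "rz": 0}
    - {"fingers": -1, "tx": 0, "ty": 0, "tz": -0.11, "rx": 0, "ry": 0, "rz": 0}
    - {"fingers": -1, "tx": 0, "ty": 0, "tz": -0.15, "rx": 0, "ry": 0, "rz": 0}
    - {"fingers": -1, "tx": 0, "ty": 0, "tz": -0.2, "rx": 0, "ry": 0, "rz": 0}
    - {"fingers": -1, "tx": 0, "ty": 0, "tz": -0.2, "rx": 0, "ry": 0, "rz": 0}
    - {"fingers": -1, "tx": 0, "ty": 0, "tz": -0.2, "rx": 0, "ry": 0, "rz": 0}

```text
clock: 15.97
tcp_pos: [0.4494, -0.222, 0.2208]
ee_rot: [2.253, 2.184, 0.008]
force: [0.0, -0.2, -1.8]
width: 0.0566
```

```bash
./go.sh .609 .152 .22 191.45
```

```text
pos [ 0.4494 -0.222   0.2208] psi 88.22 w 0.0566 F [ 0.  -0.2 -1.8] t 16.0
t [0.3788 0.1479 0.0019] r [ 0.005   0.0053 -1.8018] rows 14.4
```

Call:
carry_out:
  rows:
    - {"fingers": -1, "tx": 0.026, "ty": 0.01, "tz": 0, "rx": 0, "ry": 0, "rz": -0.124}
    - {"fingers": -1, "tx": 0.052, "ty": 0.02, "tz": 0, "rx": 0, "ry": 0, "rz": -0.248}
    - {"fingers": -1, "tx": 0.078, "ty": 0.03, "tz": 0, "rx": 0, "ry": 0, "rz": -0.372}
    - {"fingers": -1, "tx": 0.104, "ty": 0.04, "tz": 0, "rx": 0, "ry": 0, "rz": -0.496}
    - {"fingers": -1, "tx": 0.13, "ty": 0.05, "tz": 0, "rx": 0, "ry": 0, "rz": -0.62}
    - {"fingers": -1, "tx": 0.156, "ty": 0.06, "tz": 0, "rx": 0, "ry": 0, "rz": -0.744}
    - {"fingers": -1, "tx": 0.182, "ty": 0.07, "tz": 0, "rx": 0, "ry": 0, "rz": -0.868}
    - {"fingers": -1, "tx": 0.208, "ty": 0.08, "tz": 0, "rx": 0, "ry": 0, "rz": -0.992}
    - {"fingers": -1, "tx": 0.234, "ty": 0.09, "tz": 0, "rx": 0, "ry": 0, "rz": -1.116}
    - {"fingers": -1, "tx": 0.26, "ty": 0.1, "tz": 0, "rx": 0, "ry": 0, "rz": -1.24}

```text
clock: 16.8
tcp_pos: [0.5554, 0.0366, 0.2154]
ee_rot: [-0.556, -3.089, 0.001]
force: [-0.3, 0.1, -1.6]
width: 0.0568
```

```bash
./go.sh .609 .152 .2 191.45
```

```text
pos [0.5554 0.0366 0.2154] psi 159.6 w 0.0568 F [-0.3  0.1 -1.6] t 16.8
t [-0.0101  0.1269  0.0152] r [-0.0006 -0.003  -0.5558] rows 4.4
```

Call:
carry_out:
  rows:
    - {"fingers": -1, "tx": -0.002, "ty": 0.025, "tz": 0, "rx": 0, "ry": 0, "rz": -0.11}
    - {"fingers": -1, "tx": -0.004, "ty": 0.05, "tz": 0, "rx": 0, "ry": 0, "rz": -0.22}
    - {"fingers": -1, "tx": -0.006, "ty": 0.075, "tz": 0, "rx": 0, "ry": 0, "rz": -0.33}
    - {"fingers": -1, "tx": -0.008, "ty": 0.1, "tz": 0, "rx": 0, "ry": 0, "rz": -0.44}
    - {"fingers": -1, "tx": -0.01, "ty": 0.118, "tz": 0, "rx": 0, "ry": 0, "rz": -0.52}
    - {"fingers": -1, "tx": -0.01, "ty": 0.124, "tz": 0, "rx": 0, "ry": 0, "rz": -0.556}
    - {"fingers": -1, "tx": -0.01, "ty": 0.124, "tz": 0, "rx": 0, "ry": 0, "rz": -0.556}
    - {"fingers": -1, "tx": -0.01, "ty": 0.124, "tz": 0, "rx": 0, "ry": 0, "rz": -0.556}
    - {"fingers": -1, "tx": -0.01, "ty": 0.124, "tz": 0, "rx": 0, "ry": 0, "rz": -0.556}

```text
clock: 17.55
tcp_pos: [0.6087, 0.1464, 0.2165]
ee_rot: [0.299, -3.126, 0.001]
force: [0.3, 0.4, -1.1]
width: 0.057
```

```bash
./go.sh .609 .152 .15 191.45
```

```text
pos [0.6087 0.1464 0.2165] psi -169.05 w 0.057 F [ 0.3  0.4 -1.1] t 17.6
t [-0.0014  0.0055  0.0665] r [-0.0006 -0.0016 -0.0088] rows 1.6
```

Call:
carry_out:
  rows:
    - {"fingers": -1, "tx": -0.001, "ty": 0.0055, "tz": 0.03, "rx": 0, "ry": 0, "rz": -0.009}
    - {"fingers": -1, "tx": -0.001, "ty": 0.0055, "tz": 0.055, "rx": 0, "ry": 0, "rz": -0.009}
    - {"fingers": -1, "tx": -0.001, "ty": 0.0055, "tz": 0.065, "rx": 0, "ry": 0, "rz": -0.009}
    - {"fingers": -1, "tx": -0.001, "ty": 0.0055, "tz": 0.065, "rx": 0, "ry": 0, "rz": -0.009}
    - {"fingers": -1, "tx": -0.001, "ty": 0.0055, "tz": 0.065, "rx": 0, "ry": 0, "rz": -0.009}

```text
clock: 17.97
tcp_pos: [0.6092, 0.1525, 0.1531]
ee_rot: [0.316, -3.125, 0.001]
force: [-0.2, -0.6, -1.4]
width: 0.0569
```

```bash
./go.sh .609 .152 .1232 191.45; sed -i 's/c=(.607,.1515)/c=(.609,.152)/' chk.py;  python3 chk.py s7 .05,.11 .0132
```

```text
pos [0.6092 0.1525 0.1531] psi -168.46 w 0.0569 F [-0.2 -0.6 -1.4] t 18.0
t [ 0.0003 -0.0005  0.0299] r [-0.0003 -0.0002  0.0016] rows 0.7
```

View pics/s7z.png

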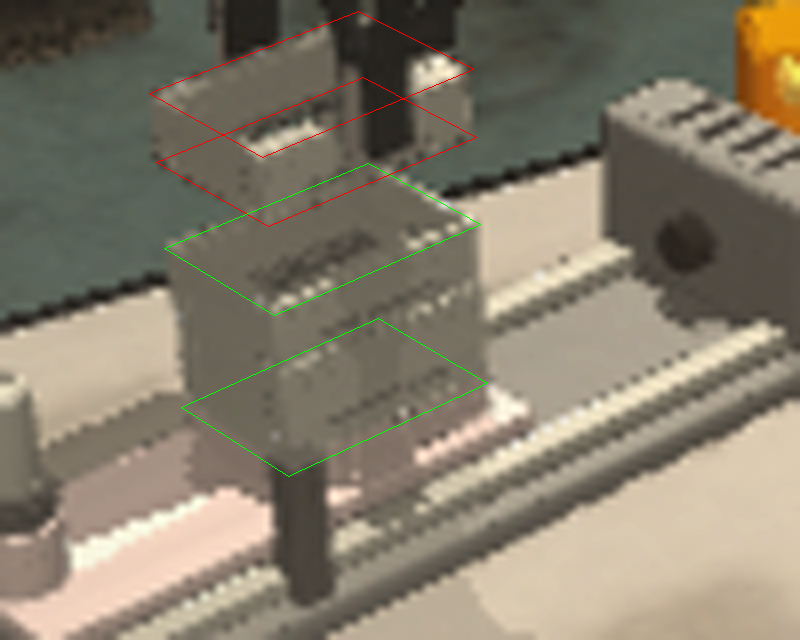

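Call:
carry_out:
  rows:
    - {"fingers": -1, "tx": -0.001, "ty": 0, "tz": 0.012, "rx": 0, "ry": 0, "rz": 0}
    - {"fingers": -1, "tx": -0.001, "ty": 0, "tz": 0.02, "rx": 0, "ry": 0, "rz": 0}
    - {"fingers": -1, "tx": -0.001, "ty": 0, "tz": 0.024, "rx": 0, "ry": 0, "rz": 0}
    - {"fingers": -1, "tx": -0.001, "ty": 0, "tz": 0.027, "rx": 0, "ry": 0, "rz": 0}
    - {"fingers": -1, "tx": -0.001, "ty": 0, "tz": 0.03, "rx": 0, "ry": 0, "rz": 0}
    - {"fingers": -1, "tx": -0.001, "ty": 0, "tz": 0.03, "rx": 0, "ry": 0, "rz": 0}
    - {"fingers": -1, "tx": -0.001, "ty": 0, "tz": 0.03, "rx": 0, "ry": 0, "rz": 0}

```text
clock: 18.6
tcp_pos: [0.6108, 0.1537, 0.1233]
ee_rot: [-0.318, 3.124, 0.001]
force: [1.1, -0.4, 2.0]
width: 0.0565
```

Call:
carry_out:
  rows:
    - {"fingers": -1, "tx": 0, "ty": 0, "tz": 0.002, "rx": 0, "ry": 0, "rz": 0}
    - {"fingers": -1, "tx": 0, "ty": 0, "tz": 0.002, "rx": 0, "ry": 0, "rz": 0}
    - {"fingers": -1, "tx": 0, "ty": 0, "tz": 0.002, "rx": 0, "ry": 0, "rz": 0}

```text
clock: 18.85
tcp_pos: [0.6117, 0.1538, 0.1232]
ee_rot: [-0.318, 3.121, 0.002]
force: [-1.2, -0.6, 15.6]
width: 0.0569
```

```bash
./go.sh .609 .152 .1232 191.45
```

```text
pos [0.6117 0.1538 0.1232] psi -168.38 w 0.0569 F [-1.2 -0.6 15.6] t 18.9
t [ 0.003  -0.0013  0.    ] r [0.0009 0.0043 0.003 ] rows 0.1
```

Hard stop at exactly 0.1232: seated. Release and check.

Call:
carry_out:
  rows:
    - {"fingers": -1, "tx": 0, "ty": 0, "tz": -0.002, "rx": 0, "ry": 0, "rz": 0.0}
    - {"fingers": 1, "tx": 0, "ty": 0, "tz": -0.002, "rx": 0, "ry": 0, "rz": 0.0}
    - {"fingers": 1, "tx": 0, "ty": 0, "tz": -0.002, "rx": 0, "ry": 0, "rz": 0.0}
    - {"fingers": 1, "tx": 0, "ty": 0, "tz": -0.002, "rx": 0, "ry": 0, "rz": 0.0}
    - {"fingers": 1, "tx": 0, "ty": 0, "tz": -0.002, "rx": 0, "ry": 0, "rz": 0.0}
    - {"fingers": 1, "tx": 0, "ty": 0, "tz": -0.03, "rx": 0, "ry": 0, "rz": 0.0}
    - {"fingers": 1, "tx": 0, "ty": 0, "tz": -0.07, "rx": 0, "ry": 0, "rz": 0.0}
    - {"fingers": 1, "tx": 0, "ty": 0, "tz": -0.11, "rx": 0, "ry": 0, "rz": 0.0}
    - {"fingers": 1, "tx": 0, "ty": 0, "tz": -0.12, "rx": 0, "ry": 0, "rz": 0.0}

```text
clock: 19.6
tcp_pos: [0.6122, 0.1537, 0.2472]
ee_rot: [-0.317, 3.118, 0.003]
force: [0.3, -0.2, 1.1]
width: 0.0852
```

```bash
sed -i 's/c=(.609,.152)/c=(.610,.1525)/' chk.py;  python3 chk.py s8 .05,.11,.134;  python3 meas.py t4; ./go.sh .597 -.378 .22 127
```

```text
706.5 [274.  210.5] 0.03 [ 0.5873 -0.0878] [0.0522 0.0726] [1.8, -88.4]
902.0 [400.8 210.3] 0.014 [ 0.5969 -0.378 ] [0.0597 0.0846] [37.1, -52.5]
pos [0.6115 0.1537 0.2438] psi -168.37 w 0.0856 F [1.1 0.3 0.8] t 19.7
t [ 0.1215 -0.5179  0.0227] r [0.0039 0.0042 1.1279] rows 12.8
```

View pics/s8z.png

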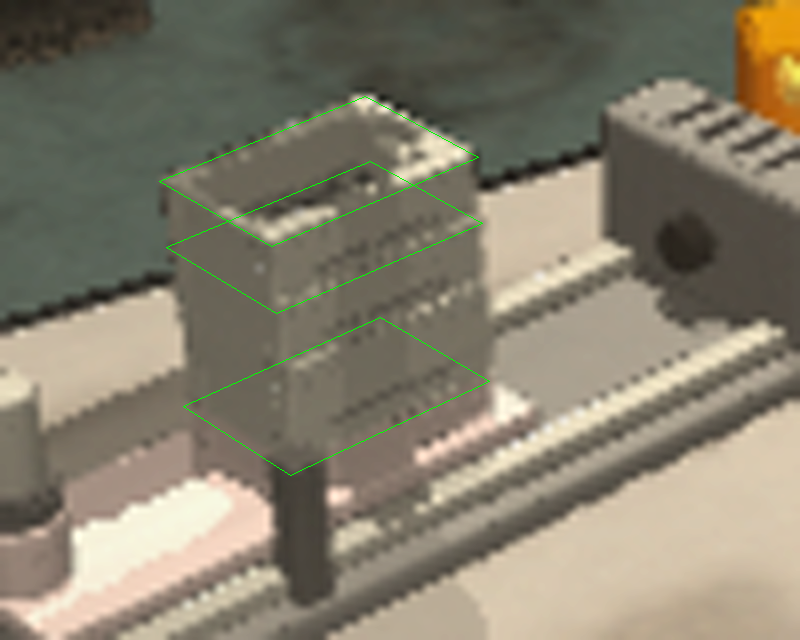

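Call:
carry_out:
  rows:
    - {"fingers": 1, "tx": 0.0095, "ty": -0.0405, "tz": 0, "rx": 0, "ry": 0, "rz": 0.09}
    - {"fingers": 1, "tx": 0.019, "ty": -0.081, "tz": 0, "rx": 0, "ry": 0, "rz": 0.18}
    - {"fingers": 1, "tx": 0.0285, "ty": -0.1215, "tz": 0, "rx": 0, "ry": 0, "rz": 0.27}
    - {"fingers": 1, "tx": 0.038, "ty": -0.162, "tz": 0, "rx": 0, "ry": 0, "rz": 0.36}
    - {"fingers": 1, "tx": 0.0475, "ty": -0.2025, "tz": 0, "rx": 0, "ry": 0, "rz": 0.45}
    - {"fingers": 1, "tx": 0.057, "ty": -0.243, "tz": 0, "rx": 0, "ry": 0, "rz": 0.54}
    - {"fingers": 1, "tx": 0.0665, "ty": -0.2835, "tz": 0, "rx": 0, "ry": 0, "rz": 0.63}
    - {"fingers": 1, "tx": 0.076, "ty": -0.324, "tz": 0, "rx": 0, "ry": 0, "rz": 0.72}
    - {"fingers": 1, "tx": 0.0855, "ty": -0.3645, "tz": 0, "rx": 0, "ry": 0, "rz": 0.81}
    - {"fingers": 1, "tx": 0.095, "ty": -0.405, "tz": 0, "rx": 0, "ry": 0, "rz": 0.9}

```text
clock: 20.53
tcp_pos: [0.598, -0.2639, 0.2393]
ee_rot: [-1.078, -2.949, -0.0]
force: [1.1, 0.2, 0.2]
width: 0.0854
```

```bash
./go.sh .597 -.378 .15 127.2
```

```text
pos [ 0.598  -0.2639  0.2393] psi 139.84 w 0.0854 F [1.1 0.2 0.2] t 20.5
t [-0.073  -0.0878  0.0892] r [-0.0005 -0.0014  0.2205] rows 3.5
```

Call:
carry_out:
  rows:
    - {"fingers": 1, "tx": -0.025, "ty": -0.03, "tz": 0.02, "rx": 0, "ry": 0, "rz": 0.1}
    - {"fingers": 1, "tx": -0.05, "ty": -0.06, "tz": 0.05, "rx": 0, "ry": 0, "rz": 0.18}
    - {"fingers": 1, "tx": -0.073, "ty": -0.086, "tz": 0.08, "rx": 0, "ry": 0, "rz": 0.22}
    - {"fingers": 1, "tx": -0.073, "ty": -0.086, "tz": 0.09, "rx": 0, "ry": 0, "rz": 0.22}
    - {"fingers": 1, "tx": -0.073, "ty": -0.086, "tz": 0.09, "rx": 0, "ry": 0, "rz": 0.22}
    - {"fingers": 1, "tx": -0.073, "ty": -0.086, "tz": 0.09, "rx": 0, "ry": 0, "rz": 0.22}

```text
clock: 21.03
tcp_pos: [0.5982, -0.3752, 0.1481]
ee_rot: [-1.391, -2.813, 0.001]
force: [1.2, 1.1, 0.3]
width: 0.0855
```

```bash
./go.sh .597 -.378 .03 127.2
```

```text
pos [ 0.5982 -0.3752  0.1481] psi 127.37 w 0.0855 F [1.2 1.1 0.3] t 21.0
t [-0.0019 -0.0024  0.1181] r [-0.0021 -0.0034  0.0031] rows 2.8
```

Call:
carry_out:
  rows:
    - {"fingers": 1, "tx": -0.002, "ty": -0.0024, "tz": 0.04, "rx": 0, "ry": 0, "rz": 0}
    - {"fingers": 1, "tx": -0.002, "ty": -0.0024, "tz": 0.08, "rx": 0, "ry": 0, "rz": 0}
    - {"fingers": 1, "tx": -0.002, "ty": -0.0024, "tz": 0.105, "rx": 0, "ry": 0, "rz": 0}
    - {"fingers": 1, "tx": -0.002, "ty": -0.0024, "tz": 0.117, "rx": 0, "ry": 0, "rz": 0}
    - {"fingers": 1, "tx": -0.002, "ty": -0.0024, "tz": 0.117, "rx": 0, "ry": 0, "rz": 0}
    - {"fingers": 1, "tx": -0.002, "ty": -0.0024, "tz": 0.117, "rx": 0, "ry": 0, "rz": 0}

```text
clock: 21.53
tcp_pos: [0.5998, -0.3778, 0.0351]
ee_rot: [1.388, 2.817, 0.0]
force: [-0.1, -0.2, 1.0]
width: 0.085
```

Call:
carry_out:
  rows:
    - {"fingers": -1, "tx": 0, "ty": 0, "tz": 0, "rx": 0, "ry": 0, "rz": 0}
    - {"fingers": -1, "tx": 0, "ty": 0, "tz": 0, "rx": 0, "ry": 0, "rz": 0}
    - {"fingers": -1, "tx": 0, "ty": 0, "tz": 0, "rx": 0, "ry": 0, "rz": 0}
    - {"fingers": -1, "tx": 0, "ty": 0, "tz": 0, "rx": 0, "ry": 0, "rz": 0}
    - {"fingers": -1, "tx": 0, "ty": 0, "tz": 0, "rx": 0, "ry": 0, "rz": 0}
    - {"fingers": -1, "tx": 0, "ty": 0, "tz": 0, "rx": 0, "ry": 0, "rz": 0}
    - {"fingers": -1, "tx": 0, "ty": 0, "tz": 0, "rx": 0, "ry": 0, "rz": 0}
    - {"fingers": -1, "tx": 0, "ty": 0, "tz": 0, "rx": 0, "ry": 0, "rz": 0}

```text
clock: 22.2
tcp_pos: [0.599, -0.3782, 0.034]
ee_rot: [1.39, 2.817, 0.0]
force: [0.2, 0.3, 3.5]
width: 0.0132
```

Call:
carry_out:
  rows:
    - {"fingers": -1, "tx": 0, "ty": 0, "tz": -0.03, "rx": 0, "ry": 0, "rz": 0}
    - {"fingers": -1, "tx": 0, "ty": 0, "tz": -0.07, "rx": 0, "ry": 0, "rz": 0}
    - {"fingers": -1, "tx": 0, "ty": 0, "tz": -0.11, "rx": 0, "ry": 0, "rz": 0}
    - {"fingers": -1, "tx": 0, "ty": 0, "tz": -0.15, "rx": 0, "ry": 0, "rz": 0}
    - {"fingers": -1, "tx": 0, "ty": 0, "tz": -0.2, "rx": 0, "ry": 0, "rz": 0}
    - {"fingers": -1, "tx": 0, "ty": 0, "tz": -0.2, "rx": 0, "ry": 0, "rz": 0}
    - {"fingers": -1, "tx": 0, "ty": 0, "tz": -0.2, "rx": 0, "ry": 0, "rz": 0}

```text
clock: 22.78
tcp_pos: [0.5996, -0.3793, 0.2373]
ee_rot: [1.388, 2.812, -0.001]
force: [-0.3, -0.7, -1.7]
width: 0.0125
```

```bash
./go.sh .597 -.25 .25 127.2; python3 -c "
from h import *
im=snap('side','s9')"
```

```text
pos [ 0.5996 -0.3793  0.2373] psi 127.45 w 0.0125 F [-0.3 -0.7 -1.7] t 22.8
t [ 0.1042  0.0765 -0.0131] r [0.0022 0.0052 0.0044] rows 3.1
```

View pics/s9.png

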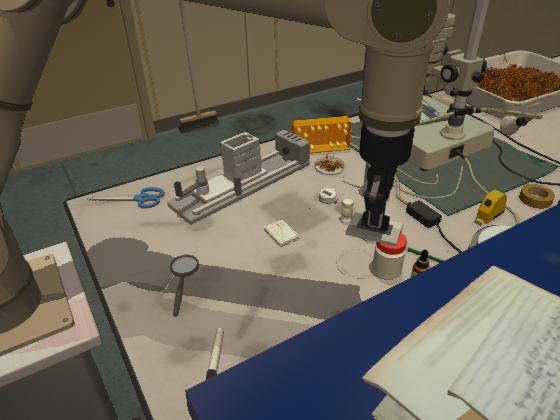

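Call:
carry_out:
  rows:
    - {"fingers": -1, "tx": 0.03, "ty": 0.025, "tz": -0.02, "rx": 0, "ry": 0, "rz": 0}
    - {"fingers": -1, "tx": 0.05, "ty": 0.045, "tz": -0.04, "rx": 0.1, "ry": 0, "rz": 0}
    - {"fingers": -1, "tx": 0.06, "ty": 0.055, "tz": -0.06, "rx": 0.2, "ry": 0, "rz": 0}
    - {"fingers": -1, "tx": 0.06, "ty": 0.055, "tz": -0.08, "rx": 0.3, "ry": 0, "rz": 0}
    - {"fingers": -1, "tx": 0.06, "ty": 0.055, "tz": -0.08, "rx": 0.4, "ry": 0, "rz": 0}
    - {"fingers": -1, "tx": 0.06, "ty": 0.055, "tz": -0.08, "rx": 0.5, "ry": 0, "rz": 0}
    - {"fingers": -1, "tx": 0.06, "ty": 0.055, "tz": -0.08, "rx": 0.6, "ry": 0, "rz": 0}
    - {"fingers": -1, "tx": 0.06, "ty": 0.055, "tz": -0.08, "rx": 0.7, "ry": 0, "rz": 0}
    - {"fingers": -1, "tx": 0.06, "ty": 0.055, "tz": -0.08, "rx": 0.7, "ry": 0, "rz": 0}

```text
clock: 23.58
tcp_pos: [0.6078, -0.2935, 0.3065]
ee_rot: [-1.178, -2.413, 0.887]
force: [-0.8, 1.3, -3.3]
width: 0.0121
```

```bash
./go.sh .6 -.2 .3 127.2; python3 -c "
from h import *
im=snap('side','s10'); p=proj('side',[arm.sense()['tcp_pos']])[0].astype(int);print(p)
crop(im,p[0]-50,p[1]-35,p[0]+50,p[1]+40,'s10z',8)"
```

```text
pos [ 0.6078 -0.2935  0.3065] psi 127.78 w 0.0121 F [-0.8  1.3 -3.3] t 23.6
t [ 0.0786  0.0434 -0.0278] r [-0.7092 -0.0047  0.0128] rows 5.7
[351 156]
```

View pics/s10z.png

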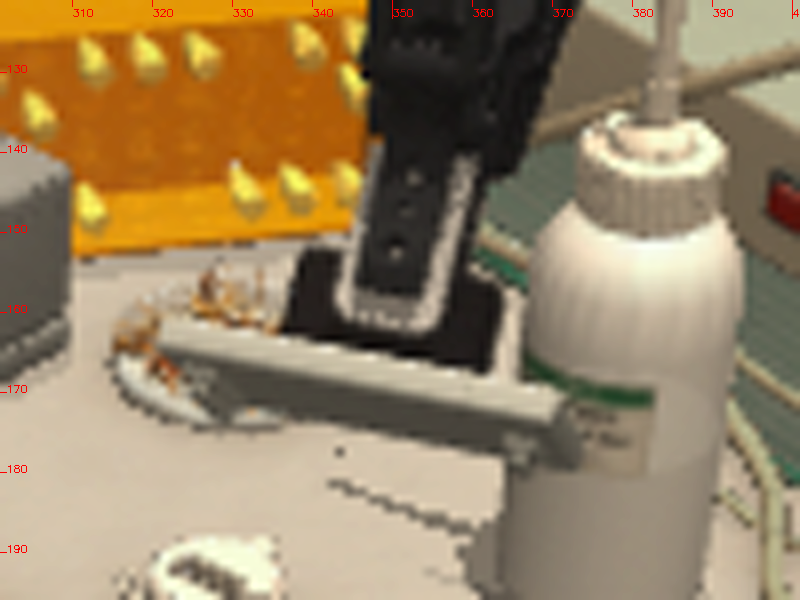

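Call:
carry_out:
  rows:
    - {"fingers": -1, "tx": 0, "ty": 0, "tz": 0, "rx": 0.1, "ry": 0, "rz": 0}
    - {"fingers": -1, "tx": 0, "ty": 0, "tz": 0, "rx": 0.2, "ry": 0, "rz": 0}
    - {"fingers": -1, "tx": 0, "ty": 0, "tz": 0, "rx": 0.3, "ry": 0, "rz": 0}
    - {"fingers": -1, "tx": 0, "ty": 0, "tz": 0, "rx": 0.4, "ry": 0, "rz": 0}
    - {"fingers": -1, "tx": 0, "ty": 0, "tz": 0, "rx": 0.4, "ry": 0, "rz": 0}

```text
clock: 24.05
tcp_pos: [0.6061, -0.2965, 0.3087]
ee_rot: [-1.029, -2.098, 1.288]
force: [0.1, 1.0, -3.6]
width: 0.0125
```

```bash
./go.sh .6 -.2 .3 127.2; python3 -c "
from h import *
im=snap('side','s11'); p=proj('side',[arm.sense()['tcp_pos']])[0].astype(int);print(p,np.round(arm.sense()['joint_positions'],2))
crop(im,p[0]-50,p[1]-35,p[0]+50,p[1]+40,'s11z',8)"
```

```text
pos [ 0.6061 -0.2965  0.3087] psi 127.53 w 0.0125 F [ 0.1  1.  -3.6] t 24.1
t [ 0.0801  0.0325 -0.044 ] r [-1.1048 -0.0028  0.0088] rows 8.8
[351 156] [-0.25  1.09  0.96  0.8   0.2   2.03  1.27]
```

View pics/s11z.png

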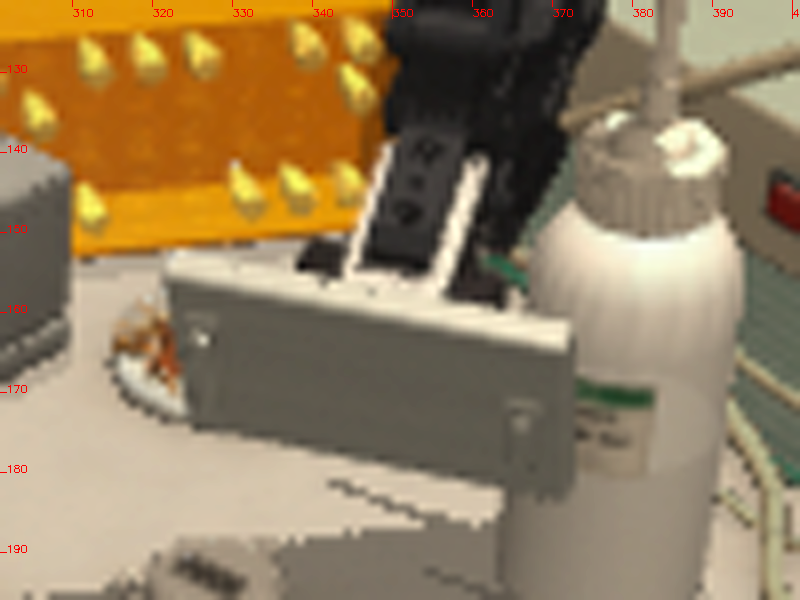

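```bash
python3 -c "
from h import *
im=load('s11')[148:185,315:377].astype(float).mean(2)
c=cv2.resize(im,None,fx=12,fy=12,interpolation=cv2.INTER_CUBIC)
c=np.clip((c-60)/(125-60),0,1)*255
cv2.imwrite('pics/s11e.png',c.astype(np.uint8))"
```

```text
(no output)
```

View pics/s11e.png

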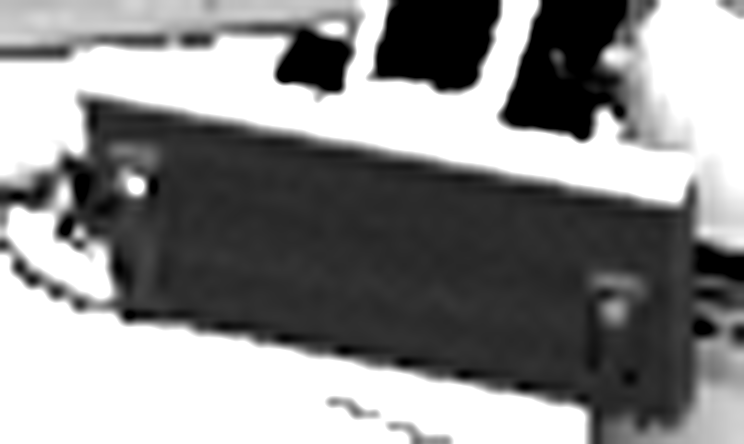

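```bash
python3 -c "
from h import *
s=arm.sense();x=R.from_rotvec(s['ee_rot']).as_matrix()[:,0];print(x,proj('side',[s['tcp_pos'],s['tcp_pos']+.04*x]))"; ./go.sh .6 -.25 .28 150
```

```text
[-0.60819332  0.79378142  0.00345699] [[351.48188031 156.04305707]
 [328.52656431 151.81760338]]
pos [ 0.6058 -0.2973  0.3106] psi 127.46 w 0.0123 F [-0.5 -0.1 -1.6] t 24.1
t [ 0.0409  0.0384 -0.0076] r [-1.084  -0.2192 -0.3509] rows 9.3
```

Tool +x is image-left, i.e. the wide lug: target yaw 191.45°. First untilt.

Call:
carry_out:
  rows:
    - {"fingers": -1, "tx": 0, "ty": 0, "tz": 0, "rx": -0.12, "ry": 0, "rz": 0}
    - {"fingers": -1, "tx": 0, "ty": 0, "tz": 0, "rx": -0.24, "ry": 0, "rz": 0}
    - {"fingers": -1, "tx": 0, "ty": 0, "tz": 0, "rx": -0.36, "ry": 0, "rz": 0}
    - {"fingers": -1, "tx": 0, "ty": 0, "tz": 0, "rx": -0.48, "ry": 0, "rz": 0}
    - {"fingers": -1, "tx": 0, "ty": 0, "tz": 0, "rx": -0.6, "ry": 0, "rz": 0}
    - {"fingers": -1, "tx": 0, "ty": 0, "tz": 0, "rx": -0.72, "ry": 0, "rz": 0}
    - {"fingers": -1, "tx": 0, "ty": 0, "tz": 0, "rx": -0.84, "ry": 0, "rz": 0}
    - {"fingers": -1, "tx": 0, "ty": 0, "tz": 0, "rx": -0.96, "ry": 0, "rz": 0}
    - {"fingers": -1, "tx": 0, "ty": 0, "tz": 0, "rx": -1.08, "ry": 0, "rz": 0}
    - {"fingers": -1, "tx": 0, "ty": 0, "tz": 0, "rx": -1.1, "ry": 0, "rz": 0}

```text
clock: 24.93
tcp_pos: [0.6019, -0.3025, 0.3185]
ee_rot: [1.402, 2.799, 0.015]
force: [-1.4, -1.3, -0.9]
width: 0.0124
```

```bash
./go.sh .6105 .1525 .25 191.45; python3 -c "
from h import *
print(np.round(arm.sense()['joint_positions'],2))"
```

```text
pos [ 0.6019 -0.3025  0.3185] psi 126.79 w 0.0124 F [-1.4 -1.3 -0.9] t 24.9
t [0.3596 0.2785 0.0703] r [ 0.009   0.0125 -1.1285] rows 11.0
[-0.12  0.5   0.81  1.23 -0.37  1.54  1.28]
```

Call:
carry_out:
  rows:
    - {"fingers": -1, "tx": 0.03, "ty": 0.023, "tz": 0, "rx": 0, "ry": 0, "rz": -0.095}
    - {"fingers": -1, "tx": 0.06, "ty": 0.047, "tz": 0, "rx": 0, "ry": 0, "rz": -0.19}
    - {"fingers": -1, "tx": 0.09, "ty": 0.07, "tz": 0, "rx": 0, "ry": 0, "rz": -0.285}
    - {"fingers": -1, "tx": 0.12, "ty": 0.093, "tz": 0, "rx": 0, "ry": 0, "rz": -0.38}
    - {"fingers": -1, "tx": 0.15, "ty": 0.116, "tz": 0.01, "rx": 0, "ry": 0, "rz": -0.475}
    - {"fingers": -1, "tx": 0.18, "ty": 0.14, "tz": 0.02, "rx": 0, "ry": 0, "rz": -0.57}
    - {"fingers": -1, "tx": 0.21, "ty": 0.163, "tz": 0.03, "rx": 0, "ry": 0, "rz": -0.665}
    - {"fingers": -1, "tx": 0.24, "ty": 0.186, "tz": 0.04, "rx": 0, "ry": 0, "rz": -0.76}
    - {"fingers": -1, "tx": 0.27, "ty": 0.209, "tz": 0.05, "rx": 0, "ry": 0, "rz": -0.855}
    - {"fingers": -1, "tx": 0.3, "ty": 0.232, "tz": 0.06, "rx": 0, "ry": 0, "rz": -0.95}

```text
clock: 25.77
tcp_pos: [0.6072, 0.0838, 0.2545]
ee_rot: [-0.056, 3.139, 0.003]
force: [0.9, -0.3, -2.0]
width: 0.0124
```

```bash
./go.sh .6105 .1525 .25 191.45; python3 -c "
from h import *
print(np.round(arm.sense()['joint_positions'],2))"
```

```text
pos [0.6072 0.0838 0.2545] psi -177.95 w 0.0124 F [ 0.9 -0.3 -2. ] t 25.8
t [-0.0057  0.0685  0.0046] r [ 0.0014  0.0023 -0.164 ] rows 1.7
[-0.63  0.32  0.54  1.51 -0.17  1.36  1.52]
```

Call:
carry_out:
  rows:
    - {"fingers": -1, "tx": -0.003, "ty": 0.03, "tz": 0, "rx": 0, "ry": 0, "rz": -0.09}
    - {"fingers": -1, "tx": -0.005, "ty": 0.055, "tz": 0.01, "rx": 0, "ry": 0, "rz": -0.15}
    - {"fingers": -1, "tx": -0.0055, "ty": 0.066, "tz": 0.03, "rx": 0, "ry": 0, "rz": -0.164}
    - {"fingers": -1, "tx": -0.0055, "ty": 0.066, "tz": 0.05, "rx": 0, "ry": 0, "rz": -0.164}
    - {"fingers": -1, "tx": -0.0055, "ty": 0.066, "tz": 0.055, "rx": 0, "ry": 0, "rz": -0.164}
    - {"fingers": -1, "tx": -0.0055, "ty": 0.066, "tz": 0.055, "rx": 0, "ry": 0, "rz": -0.164}
    - {"fingers": -1, "tx": -0.0055, "ty": 0.066, "tz": 0.055, "rx": 0, "ry": 0, "rz": -0.164}

```text
clock: 26.35
tcp_pos: [0.6114, 0.1472, 0.1996]
ee_rot: [-0.305, 3.126, -0.0]
force: [-0.2, 0.1, -1.9]
width: 0.0123
```

```bash
./go.sh .6105 .1525 .162 191.45; sed -i 's/c=(.610,.1525)/c=(.6105,.1525)/' chk.py; sed -i 's/off+.024/off+.008/' chk.py;python3 chk.py s12 .05,.134 .028
```

```text
pos [0.6114 0.1472 0.1996] psi -168.85 w 0.0123 F [-0.2  0.1 -1.9] t 26.4
t [-0.0001  0.0054  0.0376] r [-0.0001  0.001  -0.0052] rows 0.9
```

View pics/s12z.png

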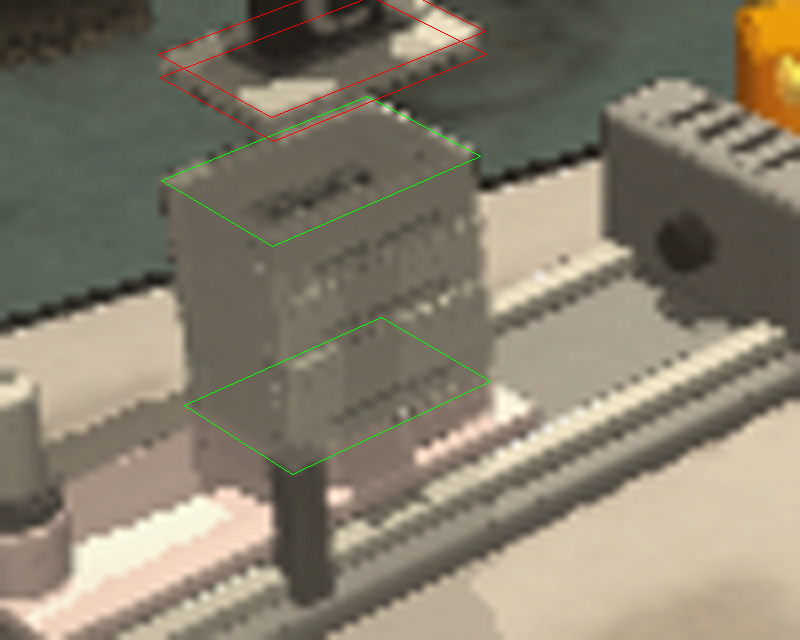

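Call:
carry_out:
  rows:
    - {"fingers": -1, "tx": -0.0015, "ty": 0.0054, "tz": 0.01, "rx": 0, "ry": 0, "rz": -0.005}
    - {"fingers": -1, "tx": -0.0015, "ty": 0.0054, "tz": 0.02, "rx": 0, "ry": 0, "rz": -0.005}
    - {"fingers": -1, "tx": -0.0015, "ty": 0.0054, "tz": 0.025, "rx": 0, "ry": 0, "rz": -0.005}
    - {"fingers": -1, "tx": -0.0015, "ty": 0.0054, "tz": 0.025, "rx": 0, "ry": 0, "rz": -0.005}
    - {"fingers": -1, "tx": -0.0015, "ty": 0.0054, "tz": 0.025, "rx": 0, "ry": 0, "rz": -0.005}

```text
clock: 26.82
tcp_pos: [0.6111, 0.1538, 0.1731]
ee_rot: [0.317, -3.125, 0.0]
force: [0.4, 0.5, -1.3]
width: 0.0126
```

```bash
./go.sh .612 .1528 .162 191.45; python3 chk.py s13 .05,.134 .028
```

```text
pos [0.6111 0.1538 0.1731] psi -168.43 w 0.0126 F [ 0.4  0.5 -1.3] t 26.8
t [-0.0007 -0.0011  0.0111] r [-0.0002 -0.0009  0.0021] rows 0.3
```

View pics/s13z.png

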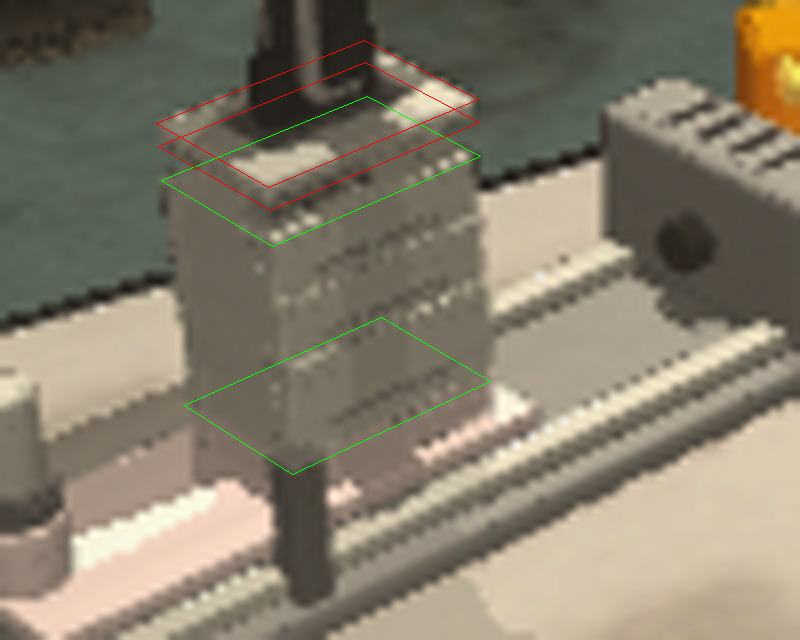

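Call:
carry_out:
  rows:
    - {"fingers": -1, "tx": -0.001, "ty": -0.0008, "tz": 0.003, "rx": 0, "ry": 0, "rz": 0}
    - {"fingers": -1, "tx": -0.001, "ty": -0.0008, "tz": 0.006, "rx": 0, "ry": 0, "rz": 0}
    - {"fingers": -1, "tx": -0.001, "ty": -0.0008, "tz": 0.009, "rx": 0, "ry": 0, "rz": 0}
    - {"fingers": -1, "tx": -0.001, "ty": -0.0008, "tz": 0.011, "rx": 0, "ry": 0, "rz": 0}
    - {"fingers": -1, "tx": -0.001, "ty": -0.0008, "tz": 0.011, "rx": 0, "ry": 0, "rz": 0}
    - {"fingers": -1, "tx": -0.001, "ty": -0.0008, "tz": 0.011, "rx": 0, "ry": 0, "rz": 0}

```text
clock: 27.37
tcp_pos: [0.6124, 0.1533, 0.1625]
ee_rot: [0.317, -3.125, -0.0]
force: [1.0, -0.0, -1.3]
width: 0.012
```

Call:
carry_out:
  rows:
    - {"fingers": -1, "tx": 0, "ty": 0, "tz": 0.002, "rx": 0, "ry": 0, "rz": 0}
    - {"fingers": -1, "tx": 0, "ty": 0, "tz": 0.002, "rx": 0, "ry": 0, "rz": 0}
    - {"fingers": -1, "tx": 0, "ty": 0, "tz": 0.002, "rx": 0, "ry": 0, "rz": 0}

```text
clock: 27.62
tcp_pos: [0.6131, 0.1534, 0.162]
ee_rot: [-0.316, 3.124, 0.001]
force: [-2.6, -1.9, 6.7]
width: 0.0125
```

```bash
./go.sh .612 .1528 .162 191.45
```

```text
pos [0.6131 0.1534 0.162 ] psi -168.44 w 0.0125 F [-2.6 -1.9  6.7] t 27.6
t [ 0.0012 -0.0004 -0.    ] r [0.0006 0.0019 0.002 ] rows 0.0
```

Seated at the expected height (0.162). Release, lift, and look.

Call:
carry_out:
  rows:
    - {"fingers": -1, "tx": 0, "ty": 0, "tz": -0.001, "rx": 0, "ry": 0, "rz": 0.0}
    - {"fingers": 0.2, "tx": 0, "ty": 0, "tz": -0.003, "rx": 0, "ry": 0, "rz": 0.0}
    - {"fingers": 0.2, "tx": 0, "ty": 0, "tz": -0.003, "rx": 0, "ry": 0, "rz": 0.0}
    - {"fingers": 0.2, "tx": 0, "ty": 0, "tz": -0.003, "rx": 0, "ry": 0, "rz": 0.0}
    - {"fingers": 0.2, "tx": 0, "ty": 0, "tz": -0.003, "rx": 0, "ry": 0, "rz": 0.0}
    - {"fingers": 0.2, "tx": 0, "ty": 0, "tz": -0.03, "rx": 0, "ry": 0, "rz": 0.0}
    - {"fingers": 0.2, "tx": 0, "ty": 0, "tz": -0.07, "rx": 0, "ry": 0, "rz": 0.0}
    - {"fingers": 0.2, "tx": 0, "ty": 0, "tz": -0.09, "rx": 0, "ry": 0, "rz": 0.0}
    - {"fingers": 0.2, "tx": 0, "ty": 0, "tz": -0.09, "rx": 0, "ry": 0, "rz": 0.0}

```text
clock: 28.37
tcp_pos: [0.6145, 0.1535, 0.2561]
ee_rot: [-0.316, 3.118, 0.003]
force: [0.5, -1.0, 0.7]
width: 0.0512
```

```bash
python3 chk.py s14 .05,.134,.142; ./go.sh .482 .126 .25 191.45; python3 -c "
from h import *
t=snap('top','t5')"
```

```text
pos [0.6137 0.1534 0.2533] psi -168.43 w 0.0513 F [-0.2  0.4 -1.2] t 28.4
t [ 0.1345 -0.0005  0.0027] r [0.0008 0.0045 0.002 ] rows 3.2
```

View pics/s14z.png

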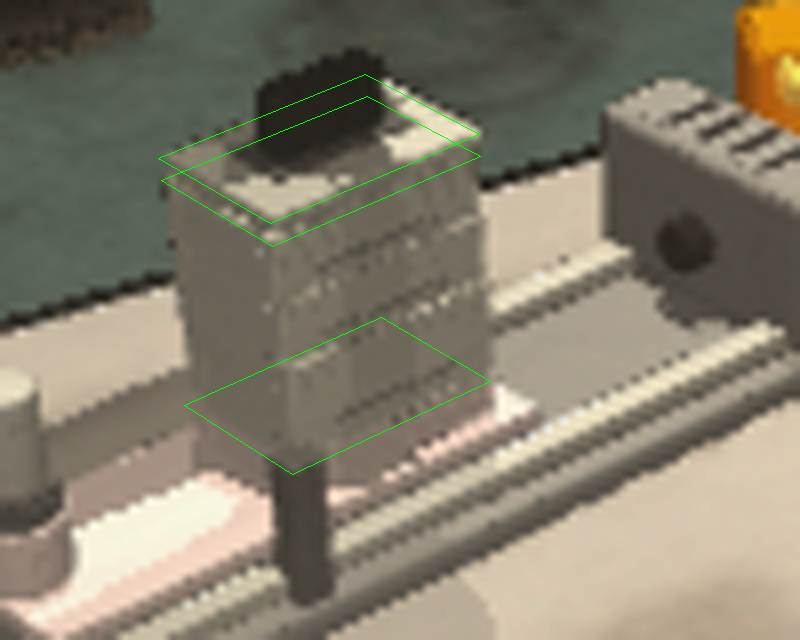

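View pics/t5.png

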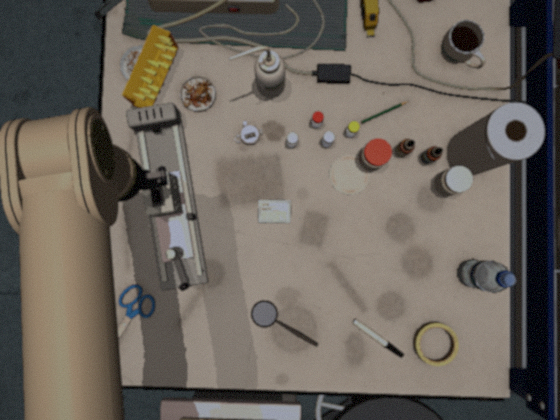

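Run:
```python
from h import *
t=load('t5');s=load('s14')
crop(t,155,240,200,295,'hub2',10);crop(s,165,150,225,210,'hubs2',10)
print(proj('top',[[.4831,.1267,.104]]),proj('side',[[.4831,.1267,.104]]))
```

```text
[[170.52203731 254.80940744]] [[198.68189935 169.0355317 ]]
```

View pics/hub2.png

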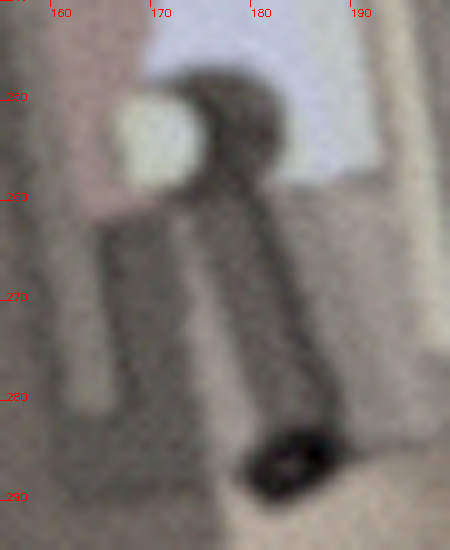

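View pics/hubs2.png

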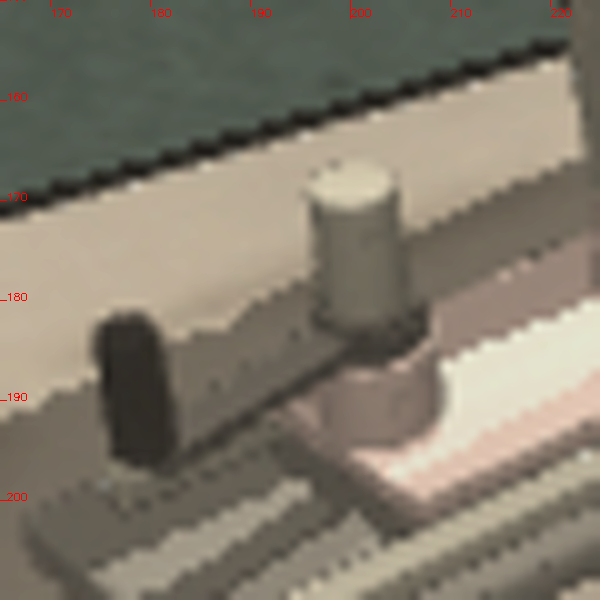

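```bash
python3 -c "
from h import *
print(plane('top',[[170.8,253.8]],.104),tri([[170.8,253.8]],[[199.7,168]]),plane('top',[[182.5,286.5]],.101))"; ./go.sh .4855 .1268 .25 191.45
```

```text
[[0.48523947 0.12619992 0.104     ]] [[4.85473549e-01 1.25521644e-01 1.06804315e-01 3.04867134e-04]] [[0.41719464 0.09928165 0.101     ]]
pos [0.6128 0.1534 0.2513] psi -168.43 w 0.0514 F [ 0.1 -0.5  0.2] t 28.5
t [ 0.1301 -0.0005  0.0011] r [0.0004 0.0015 0.0022] rows 3.1
```

Call:
carry_out:
  rows:
    - {"fingers": 0.2, "tx": 0.03, "ty": -0.0005, "tz": 0, "rx": 0, "ry": 0, "rz": 0}
    - {"fingers": 0.2, "tx": 0.065, "ty": -0.0005, "tz": 0, "rx": 0, "ry": 0, "rz": 0}
    - {"fingers": 0.2, "tx": 0.1, "ty": -0.0005, "tz": 0, "rx": 0, "ry": 0, "rz": 0}
    - {"fingers": 0.2, "tx": 0.12, "ty": -0.0005, "tz": 0, "rx": 0, "ry": 0, "rz": 0}
    - {"fingers": 0.2, "tx": 0.13, "ty": 0, "tz": 0, "rx": 0, "ry": 0, "rz": 0}
    - {"fingers": 0.2, "tx": 0.13, "ty": 0, "tz": 0.03, "rx": 0, "ry": 0, "rz": 0}
    - {"fingers": 0.2, "tx": 0.13, "ty": 0, "tz": 0.06, "rx": 0, "ry": 0, "rz": 0}
    - {"fingers": 0.2, "tx": 0.13, "ty": 0, "tz": 0.09, "rx": 0, "ry": 0, "rz": 0}
    - {"fingers": 0.2, "tx": 0.13, "ty": 0, "tz": 0.1, "rx": 0, "ry": 0, "rz": 0}
    - {"fingers": 0.2, "tx": 0.13, "ty": 0, "tz": 0.1, "rx": 0, "ry": 0, "rz": 0}

```text
clock: 29.3
tcp_pos: [0.4831, 0.1265, 0.1476]
ee_rot: [0.316, -3.12, 0.004]
force: [0.6, 0.2, -0.0]
width: 0.0514
```

Call:
carry_out:
  rows:
    - {"fingers": 0.2, "tx": 0, "ty": 0, "tz": 0, "rx": 0, "ry": 0, "rz": 0}
    - {"fingers": 0.2, "tx": 0, "ty": 0, "tz": 0, "rx": 0, "ry": 0, "rz": 0}

```text
clock: 29.47
tcp_pos: [0.486, 0.1275, 0.152]
ee_rot: [-0.316, 3.124, 0.001]
force: [0.0, -0.7, 0.0]
width: 0.0512
```

```bash
./go.sh .4853 .1263 .092 191.45; python3 -c "
from h import *
s=snap('side','s15');crop(s,160,130,260,205,'s15z',8)"
```

```text
pos [0.486  0.1275 0.152 ] psi -168.43 w 0.0512 F [ 0.  -0.7  0. ] t 29.5
t [ 0.0011 -0.001   0.06  ] r [0.0004 0.0017 0.002 ] rows 1.4
```

View pics/s15z.png

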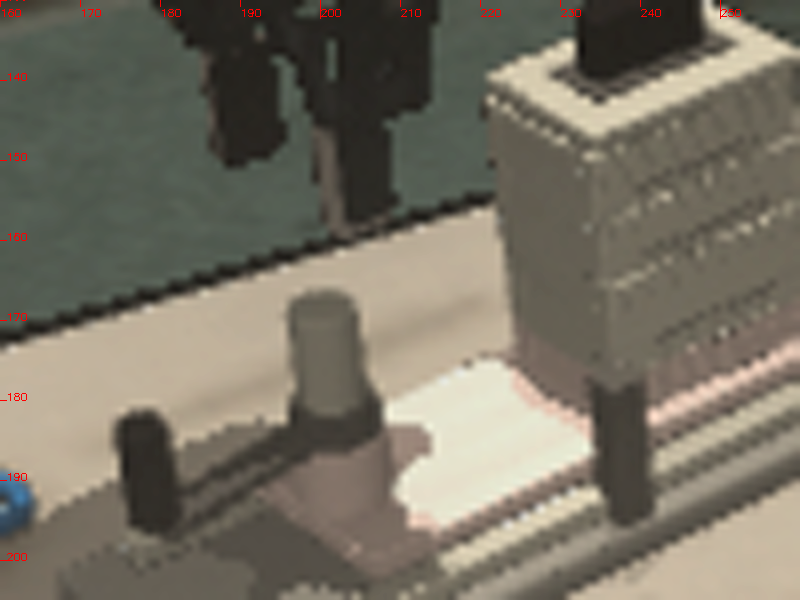

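Call:
carry_out:
  rows:
    - {"fingers": 0.2, "tx": 0.001, "ty": -0.001, "tz": 0.03, "rx": 0, "ry": 0, "rz": 0}
    - {"fingers": 0.2, "tx": 0.001, "ty": -0.001, "tz": 0.05, "rx": 0, "ry": 0, "rz": 0}
    - {"fingers": 0.2, "tx": 0.001, "ty": -0.001, "tz": 0.06, "rx": 0, "ry": 0, "rz": 0}
    - {"fingers": 0.2, "tx": 0.001, "ty": -0.001, "tz": 0.06, "rx": 0, "ry": 0, "rz": 0}
    - {"fingers": 0.2, "tx": 0.001, "ty": -0.001, "tz": 0.06, "rx": 0, "ry": 0, "rz": 0}
    - {"fingers": -1, "tx": 0.001, "ty": -0.001, "tz": 0.06, "rx": 0, "ry": 0, "rz": 0}
    - {"fingers": -1, "tx": 0.001, "ty": -0.001, "tz": 0.06, "rx": 0, "ry": 0, "rz": 0}
    - {"fingers": -1, "tx": 0.001, "ty": -0.001, "tz": 0.06, "rx": 0, "ry": 0, "rz": 0}
    - {"fingers": -1, "tx": 0.001, "ty": -0.001, "tz": 0.06, "rx": 0, "ry": 0, "rz": 0}
    - {"fingers": -1, "tx": 0.001, "ty": -0.001, "tz": 0.06, "rx": 0, "ry": 0, "rz": 0}

```text
clock: 30.35
tcp_pos: [0.485, 0.1284, 0.0924]
ee_rot: [-0.319, 3.123, 0.005]
force: [-4.2, 6.9, 8.0]
width: 0.0198
```

```bash
./go.sh .4853 .1263 .092 191.45
```

```text
pos [0.485  0.1284 0.0924] psi -168.34 w 0.0198 F [-4.2  6.9  8. ] t 30.4
t [ 0.0002 -0.0022  0.0003] r [0.0031 0.0026 0.0038] rows 0.1
```

Call:
carry_out:
  rows:
    - {"fingers": -1, "tx": -0.002, "ty": 0.0015, "tz": 0, "rx": 0, "ry": 0, "rz": 0}
    - {"fingers": -1, "tx": -0.006, "ty": 0.0015, "tz": 0, "rx": 0, "ry": 0, "rz": 0}
    - {"fingers": -1, "tx": -0.011, "ty": 0.0015, "tz": 0, "rx": 0, "ry": 0, "rz": 0}
    - {"fingers": -1, "tx": -0.016, "ty": 0.0015, "tz": 0, "rx": 0, "ry": 0, "rz": 0}
    - {"fingers": -1, "tx": -0.021, "ty": 0.0015, "tz": 0, "rx": 0, "ry": 0, "rz": 0}
    - {"fingers": -1, "tx": -0.026, "ty": 0.0015, "tz": 0, "rx": 0, "ry": 0, "rz": 0}
    - {"fingers": -1, "tx": -0.031, "ty": 0.0015, "tz": 0, "rx": 0, "ry": 0, "rz": 0}
    - {"fingers": -1, "tx": -0.036, "ty": 0.0015, "tz": 0, "rx": 0, "ry": 0, "rz": 0}
    - {"fingers": -1, "tx": -0.041, "ty": 0.0015, "tz": 0, "rx": 0, "ry": 0, "rz": 0}
    - {"fingers": -1, "tx": -0.044, "ty": 0.0015, "tz": 0, "rx": 0, "ry": 0, "rz": 0}

```text
clock: 31.18
tcp_pos: [0.528, 0.1373, 0.0924]
ee_rot: [-0.318, 3.124, 0.003]
force: [-4.3, 0.5, 10.6]
width: 0.02
```

```bash
./go.sh .5422 .14 .092 191.45
```

```text
pos [0.528  0.1373 0.0924] psi -168.39 w 0.02 F [-4.3  0.5 10.6] t 31.2
t [-0.0144 -0.0002  0.0004] r [0.0015 0.0017 0.0028] rows 0.3
```

Call:
carry_out:
  rows:
    - {"fingers": -1, "tx": -0.003, "ty": 0, "tz": 0, "rx": 0, "ry": 0, "rz": 0}
    - {"fingers": -1, "tx": -0.007, "ty": 0, "tz": 0, "rx": 0, "ry": 0, "rz": 0}
    - {"fingers": -1, "tx": -0.011, "ty": 0, "tz": 0, "rx": 0, "ry": 0, "rz": 0}
    - {"fingers": -1, "tx": -0.014, "ty": 0, "tz": 0, "rx": 0, "ry": 0, "rz": 0}
    - {"fingers": -1, "tx": -0.017, "ty": 0, "tz": 0, "rx": 0, "ry": 0, "rz": 0}
    - {"fingers": -1, "tx": -0.017, "ty": 0, "tz": 0, "rx": 0, "ry": 0, "rz": 0}
    - {"fingers": -1, "tx": -0.017, "ty": 0, "tz": 0, "rx": 0, "ry": 0, "rz": 0}

```text
clock: 31.77
tcp_pos: [0.5404, 0.1398, 0.0923]
ee_rot: [0.317, -3.118, -0.002]
force: [-28.1, -3.4, 32.1]
width: 0.0203
```

Call:
carry_out:
  rows:
    - {"fingers": -1, "tx": -0.002, "ty": 0, "tz": 0, "rx": 0, "ry": 0, "rz": 0}
    - {"fingers": -1, "tx": -0.003, "ty": 0, "tz": 0, "rx": 0, "ry": 0, "rz": 0}
    - {"fingers": -1, "tx": -0.003, "ty": 0, "tz": 0, "rx": 0, "ry": 0, "rz": 0}

```text
clock: 32.02
tcp_pos: [0.5405, 0.1399, 0.0922]
ee_rot: [0.316, -3.111, -0.002]
force: [-45.3, -7.4, 46.0]
width: 0.0199
```

Call:
carry_out:
  rows:
    - {"fingers": -1, "tx": 0.003, "ty": 0, "tz": -0.001, "rx": 0, "ry": 0, "rz": 0}
    - {"fingers": -1, "tx": 0.004, "ty": 0, "tz": -0.002, "rx": 0, "ry": 0, "rz": 0}
    - {"fingers": -1, "tx": 0.004, "ty": 0, "tz": -0.002, "rx": 0, "ry": 0, "rz": 0}

```text
clock: 32.27
tcp_pos: [0.5403, 0.1398, 0.0925]
ee_rot: [0.317, -3.121, -0.001]
force: [-10.6, -0.7, 3.4]
width: 0.0191
```

```bash
./go.sh .5422 .14 .092 191.45;python3 -c "
from h import *
s=snap('side','s16');crop(s,170,110,300,205,'s16z',6)"
```

```text
pos [0.5403 0.1398 0.0925] psi -168.39 w 0.0191 F [-10.6  -0.7   3.4] t 32.3
t [-0.0019 -0.0002  0.0004] r [ 0.0011 -0.0048  0.0028] rows 0.0
```

View pics/s16z.png

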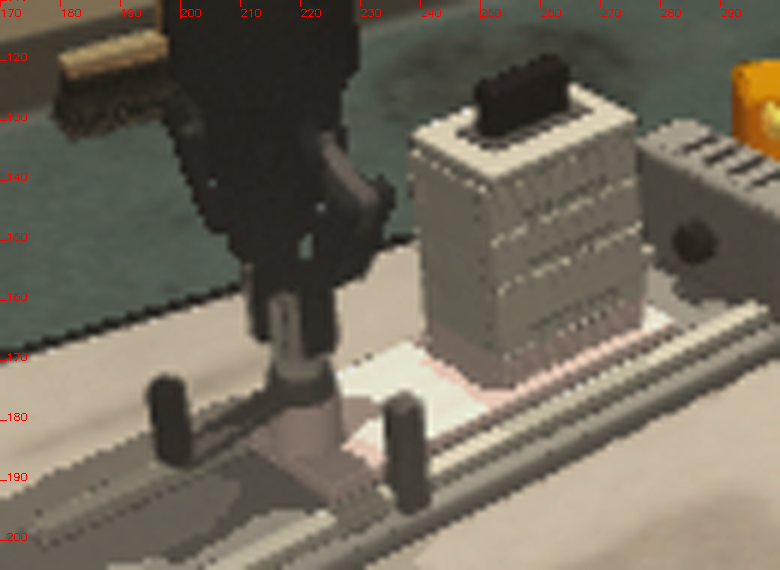

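Call:
carry_out:
  rows:
    - {"fingers": -1, "tx": 0.0005, "ty": 0, "tz": 0, "rx": 0, "ry": 0, "rz": 0}
    - {"fingers": 0.2, "tx": 0.0005, "ty": 0, "tz": 0, "rx": 0, "ry": 0, "rz": 0}
    - {"fingers": 0.2, "tx": 0.0005, "ty": 0, "tz": 0, "rx": 0, "ry": 0, "rz": 0}
    - {"fingers": 0.2, "tx": 0.0005, "ty": 0, "tz": 0, "rx": 0, "ry": 0, "rz": 0}
    - {"fingers": 0.2, "tx": 0.0005, "ty": 0, "tz": 0, "rx": 0, "ry": 0, "rz": 0}
    - {"fingers": 0.2, "tx": 0.0005, "ty": 0, "tz": -0.03, "rx": 0, "ry": 0, "rz": 0}
    - {"fingers": 0.2, "tx": 0.0005, "ty": 0, "tz": -0.07, "rx": 0, "ry": 0, "rz": 0}
    - {"fingers": 0.2, "tx": 0.0005, "ty": 0, "tz": -0.09, "rx": 0, "ry": 0, "rz": 0}
    - {"fingers": 0.2, "tx": 0.0005, "ty": 0, "tz": -0.09, "rx": 0, "ry": 0, "rz": 0}
    - {"fingers": 0.2, "tx": 0.0005, "ty": 0, "tz": -0.09, "rx": 0, "ry": 0, "rz": 0}

```text
clock: 33.15
tcp_pos: [0.5433, 0.1397, 0.1841]
ee_rot: [-0.316, 3.123, 0.002]
force: [-0.4, -0.5, -1.3]
width: 0.0509
```

```bash
./go.sh .5422 .14 .2 191.45;python3 -c "
from h import *
s=snap('side','s17');crop(s,180,145,250,210,'s17z',9);t=snap('top','t6');crop(t,150,200,210,280,'t6z',7)"
```

```text
pos [0.5433 0.1397 0.1841] psi -168.43 w 0.0509 F [-0.4 -0.5 -1.3] t 33.1
t [ 0.0009  0.0005 -0.0159] r [0.0009 0.0031 0.0021] rows 0.4
```

View pics/s17z.png

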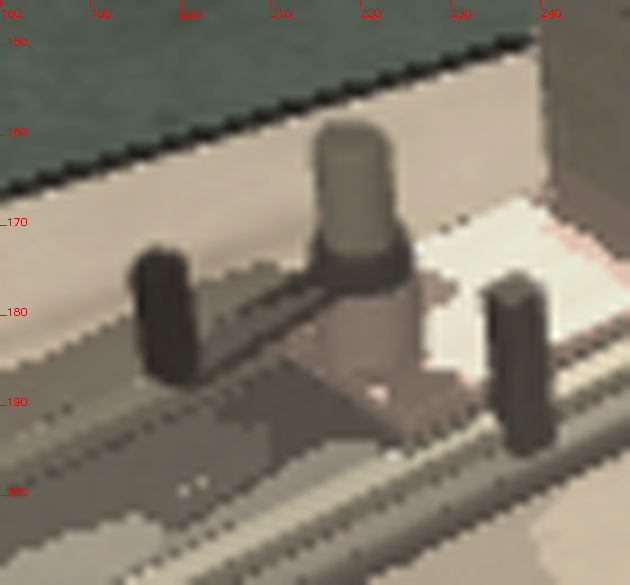

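View pics/t6z.png

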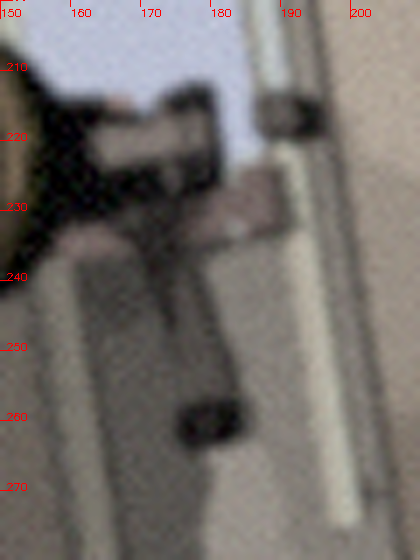

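```bash
python3 -c "
from h import *
k=tri([[179.0,260.5]],[[197.3,173]]);print(k)
h=plane('side',[[218.6,159.2]],.104)[0];print('hub',h)
kp=plane('top',[[179.0,260.5]],.101)[0];ks=plane('side',[[197.3,173]],.101)[0];print(kp,ks)
hc=np.array([.5403,.1398]);
for q in (kp,ks): d=q[:2]-hc;print(np.linalg.norm(d),np.degrees(np.arctan2(*d[::-1]))%360-191.45)
"
```

```text
[[4.71827828e-01 1.07773329e-01 1.06397051e-01 1.00456180e-04]]
hub [0.54445518 0.14399698 0.104     ]
[0.47153146 0.1088871  0.101     ] [0.47467173 0.11613866 0.101     ]
0.07539707861566788 12.754918366985834
0.06976337693441469 8.376048649432477
```

```bash
./go.sh .4715 .1098 .22 100
```

```text
pos [0.542  0.1394 0.1819] psi -168.42 w 0.0512 F [-0.1 -0.3 -0.5] t 33.2
t [ 0.075  -0.0149 -0.038 ] r [-7.0000e-04 -6.0000e-04  1.5983e+00] rows 12.8
```

Call:
carry_out:
  rows:
    - {"fingers": 0.2, "tx": 0, "ty": 0, "tz": -0.03, "rx": 0, "ry": 0, "rz": 0}
    - {"fingers": 0.2, "tx": 0.03, "ty": -0.005, "tz": -0.05, "rx": 0, "ry": 0, "rz": 0.1}
    - {"fingers": 0.2, "tx": 0.06, "ty": -0.01, "tz": -0.05, "rx": 0, "ry": 0, "rz": 0.22}
    - {"fingers": 0.2, "tx": 0.075, "ty": -0.015, "tz": -0.05, "rx": 0, "ry": 0, "rz": 0.34}
    - {"fingers": 0.2, "tx": 0.075, "ty": -0.015, "tz": -0.05, "rx": 0, "ry": 0, "rz": 0.46}
    - {"fingers": 0.2, "tx": 0.075, "ty": -0.015, "tz": -0.05, "rx": 0, "ry": 0, "rz": 0.58}
    - {"fingers": 0.2, "tx": 0.075, "ty": -0.015, "tz": -0.05, "rx": 0, "ry": 0, "rz": 0.7}
    - {"fingers": 0.2, "tx": 0.075, "ty": -0.015, "tz": -0.05, "rx": 0, "ry": 0, "rz": 0.82}
    - {"fingers": 0.2, "tx": 0.075, "ty": -0.015, "tz": -0.05, "rx": 0, "ry": 0, "rz": 0.94}
    - {"fingers": 0.2, "tx": 0.075, "ty": -0.015, "tz": -0.05, "rx": 0, "ry": 0, "rz": 1.06}

```text
clock: 34.08
tcp_pos: [0.4713, 0.1096, 0.2313]
ee_rot: [-1.315, -2.852, 0.003]
force: [-0.2, -0.6, -0.1]
width: 0.0513
```

Call:
carry_out:
  rows:
    - {"fingers": 0.2, "tx": 0, "ty": 0, "tz": 0, "rx": 0, "ry": 0, "rz": 0.12}
    - {"fingers": 0.2, "tx": 0, "ty": 0, "tz": 0, "rx": 0, "ry": 0, "rz": 0.24}
    - {"fingers": 0.2, "tx": 0, "ty": 0, "tz": 0, "rx": 0, "ry": 0, "rz": 0.36}
    - {"fingers": 0.2, "tx": 0, "ty": 0, "tz": 0, "rx": 0, "ry": 0, "rz": 0.48}
    - {"fingers": 0.2, "tx": 0, "ty": 0, "tz": 0, "rx": 0, "ry": 0, "rz": 0.6}
    - {"fingers": 0.2, "tx": 0, "ty": 0, "tz": 0, "rx": 0, "ry": 0, "rz": 0.72}
    - {"fingers": 0.2, "tx": 0, "ty": 0, "tz": 0, "rx": 0, "ry": 0, "rz": 0.84}
    - {"fingers": 0.2, "tx": 0, "ty": 0, "tz": 0, "rx": 0, "ry": 0, "rz": 0.96}
    - {"fingers": 0.2, "tx": 0, "ty": 0, "tz": 0, "rx": 0, "ry": 0, "rz": 1.08}
    - {"fingers": 0.2, "tx": 0, "ty": 0, "tz": 0, "rx": 0, "ry": 0, "rz": 1.2}

```text
clock: 34.92
tcp_pos: [0.4713, 0.1096, 0.2313]
ee_rot: [-2.696, -1.612, 0.004]
force: [-0.2, 0.3, -0.1]
width: 0.0509
```

```bash
./go.sh .4715 .1098 .2 23; python3 -c "
from h import *
s=snap('side','s18');crop(s,170,110,300,205,'s18z',6)"
```

```text
pos [0.4713 0.1096 0.2313] psi 61.75 w 0.0509 F [-0.2  0.3 -0.1] t 34.9
t [0.0003 0.0001 0.0313] r [-5.000e-04  2.200e-03  6.763e-01] rows 5.4
```

View pics/s18z.png

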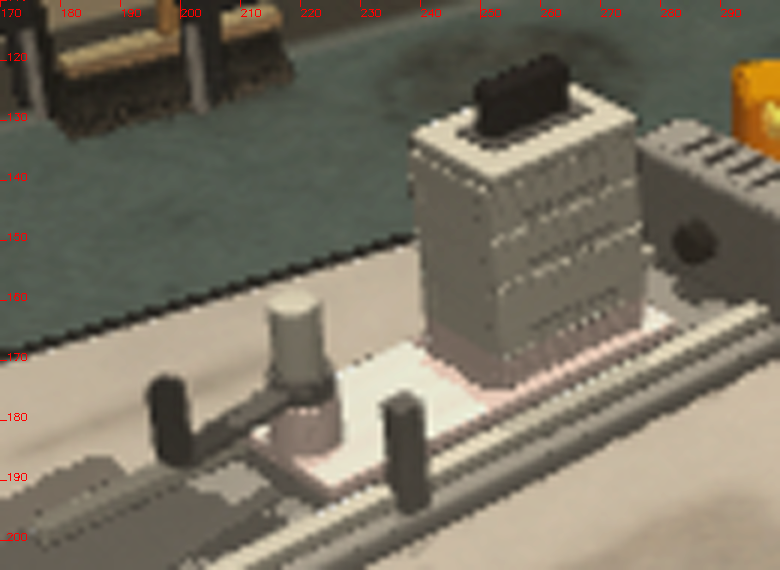

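```bash
python3 -c "
from h import *
a=plane('side',[[197.5,169],[199.7,168],[219,159.8],[197.2,174]],[.104]*4 if 0 else .105);print(a);print(np.linalg.norm(a[2]-a[0]),np.linalg.norm(a[2]-a[1]),a[3]-a[2])"; ./go.sh .4715 .1098 .2 23
```

```text
[[0.48017056 0.1268126  0.105     ]
 [0.48658186 0.12829623 0.105     ]
 [0.54342498 0.13913568 0.105     ]
 [0.47062995 0.10582529 0.105     ]]
0.06444361963283261 0.05786737943870175 [-0.07279502 -0.03331039  0.        ]
pos [0.4713 0.1096 0.2313] psi 61.22 w 0.0513 F [-0.3 -0.3 -0.1] t 35.0
t [0.0003 0.0001 0.0313] r [-5.000e-04  2.200e-03  6.671e-01] rows 5.3
```

Call:
carry_out:
  rows:
    - {"fingers": 0.2, "tx": 0, "ty": 0, "tz": 0.01, "rx": 0, "ry": 0, "rz": 0.12}
    - {"fingers": 0.2, "tx": 0, "ty": 0, "tz": 0.02, "rx": 0, "ry": 0, "rz": 0.24}
    - {"fingers": 0.2, "tx": 0, "ty": 0, "tz": 0.03, "rx": 0, "ry": 0, "rz": 0.36}
    - {"fingers": 0.2, "tx": 0, "ty": 0, "tz": 0.04, "rx": 0, "ry": 0, "rz": 0.48}
    - {"fingers": 0.2, "tx": 0, "ty": 0, "tz": 0.06, "rx": 0, "ry": 0, "rz": 0.6}
    - {"fingers": 0.2, "tx": 0, "ty": 0, "tz": 0.08, "rx": 0, "ry": 0, "rz": 0.67}
    - {"fingers": 0.2, "tx": 0, "ty": 0, "tz": 0.08, "rx": 0, "ry": 0, "rz": 0.67}
    - {"fingers": 0.2, "tx": 0, "ty": 0, "tz": 0.08, "rx": 0, "ry": 0, "rz": 0.67}
    - {"fingers": 0.2, "tx": 0, "ty": 0, "tz": 0.08, "rx": 0, "ry": 0, "rz": 0.67}

```text
clock: 35.72
tcp_pos: [0.4721, 0.1097, 0.1532]
ee_rot: [3.073, 0.651, 0.0]
force: [-0.0, 0.0, -0.1]
width: 0.0515
```

```bash
./go.sh .4715 .1098 .086 23; python3 -c "
from h import *
s=snap('side','s19');crop(s,160,110,260,205,'s19z',6)"
```

```text
pos [0.4721 0.1097 0.1532] psi 23.92 w 0.0515 F [-0.   0.  -0.1] t 35.7
t [-0.0006 -0.0003  0.0672] r [ 0.0001 -0.0001  0.016 ] rows 1.6
```

View pics/s19z.png

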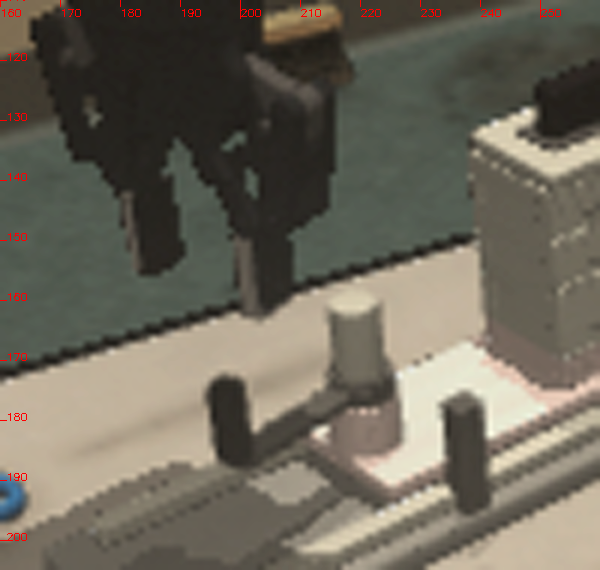

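Call:
carry_out:
  rows:
    - {"fingers": 0.2, "tx": -0.0005, "ty": 0, "tz": 0.03, "rx": 0, "ry": 0, "rz": 0}
    - {"fingers": 0.2, "tx": -0.0005, "ty": 0, "tz": 0.055, "rx": 0, "ry": 0, "rz": 0}
    - {"fingers": 0.2, "tx": -0.0005, "ty": 0, "tz": 0.066, "rx": 0, "ry": 0, "rz": 0}
    - {"fingers": 0.2, "tx": -0.0005, "ty": 0, "tz": 0.066, "rx": 0, "ry": 0, "rz": 0}
    - {"fingers": 0.2, "tx": -0.0005, "ty": 0, "tz": 0.066, "rx": 0, "ry": 0, "rz": 0}
    - {"fingers": -1, "tx": -0.0005, "ty": 0, "tz": 0.066, "rx": 0, "ry": 0, "rz": 0}
    - {"fingers": -1, "tx": -0.0005, "ty": 0, "tz": 0.066, "rx": 0, "ry": 0, "rz": 0}
    - {"fingers": -1, "tx": -0.0005, "ty": 0, "tz": 0.066, "rx": 0, "ry": 0, "rz": 0}
    - {"fingers": -1, "tx": -0.0005, "ty": 0, "tz": 0.066, "rx": 0, "ry": 0, "rz": 0}
    - {"fingers": -1, "tx": -0.0005, "ty": 0, "tz": 0.066, "rx": 0, "ry": 0, "rz": 0}

```text
clock: 36.6
tcp_pos: [0.4721, 0.1099, 0.0878]
ee_rot: [-3.074, -0.645, -0.003]
force: [-1.8, 0.1, 7.1]
width: 0.0138
```

```bash
./go.sh .4715 .1098 .086 23
cat > arc.py <<'E'
from h import *
s=arm.sense();Rc=R.from_rotvec(s['ee_rot']);p=s['tcp_pos'];hub=np.array([.5412,.1393])
d=p[:2]-hub;r=np.linalg.norm(d);th=np.arctan2(d[1],d[0]);print('r',r,'lever',((np.degrees(th)%360)-191.45))
import sys
for k in np.arange(1,11)*float(sys.argv[1]):
    q=hub+.075*np.array([np.cos(th+k),np.sin(th+k)]);t=Rc.inv().apply(np.r_[q-p[:2],0]);print('%.3f tx %.4f ty %.4f rz %.3f'%(k,t[0],t[1],-k))
E
python3 arc.py .07
```

```text
pos [0.4721 0.1099 0.0878] psi 23.71 w 0.0138 F [-1.8  0.1  7.1] t 36.6
t [-0.0006 -0.0002  0.0018] r [-0.0005 -0.0018  0.0124] rows 0.1
r 0.07508937809729745 lever 11.614563953518058
0.070 tx 0.0002 ty 0.0052 rz -0.070
0.140 tx 0.0007 ty 0.0105 rz -0.140
0.210 tx 0.0016 ty 0.0157 rz -0.210
0.280 tx 0.0028 ty 0.0208 rz -0.280
0.350 tx 0.0043 ty 0.0258 rz -0.350
0.420 tx 0.0063 ty 0.0307 rz -0.420
0.490 tx 0.0085 ty 0.0354 rz -0.490
0.560 tx 0.0111 ty 0.0400 rz -0.560
0.630 tx 0.0140 ty 0.0443 rz -0.630
0.700 tx 0.0172 ty 0.0485 rz -0.700
```

Call:
carry_out:
  rows:
    - {"fingers": -1, "tx": 0.0002, "ty": 0.005, "tz": 0, "rx": 0, "ry": 0, "rz": -0.07}
    - {"fingers": -1, "tx": 0.0007, "ty": 0.0105, "tz": 0, "rx": 0, "ry": 0, "rz": -0.14}
    - {"fingers": -1, "tx": 0.0016, "ty": 0.0157, "tz": 0, "rx": 0, "ry": 0, "rz": -0.21}
    - {"fingers": -1, "tx": 0.0028, "ty": 0.0208, "tz": 0, "rx": 0, "ry": 0, "rz": -0.28}
    - {"fingers": -1, "tx": 0.0043, "ty": 0.0258, "tz": 0, "rx": 0, "ry": 0, "rz": -0.35}
    - {"fingers": -1, "tx": 0.0063, "ty": 0.0307, "tz": 0, "rx": 0, "ry": 0, "rz": -0.42}
    - {"fingers": -1, "tx": 0.0085, "ty": 0.0354, "tz": 0, "rx": 0, "ry": 0, "rz": -0.49}
    - {"fingers": -1, "tx": 0.0111, "ty": 0.04, "tz": 0, "rx": 0, "ry": 0, "rz": -0.56}
    - {"fingers": -1, "tx": 0.014, "ty": 0.0443, "tz": 0, "rx": 0, "ry": 0, "rz": -0.63}
    - {"fingers": -1, "tx": 0.0172, "ty": 0.0485, "tz": 0, "rx": 0, "ry": 0, "rz": -0.7}

```text
clock: 37.43
tcp_pos: [0.5079, 0.0721, 0.0879]
ee_rot: [2.664, 1.664, 0.004]
force: [0.4, -0.8, 3.9]
width: 0.0144
```

Call:
carry_out:
  rows:
    - {"fingers": -1, "tx": 0, "ty": 0, "tz": 0, "rx": 0, "ry": 0, "rz": 0}
    - {"fingers": -1, "tx": 0, "ty": 0, "tz": 0, "rx": 0, "ry": 0, "rz": 0}

```text
clock: 37.6
tcp_pos: [0.5078, 0.0721, 0.0878]
ee_rot: [2.668, 1.657, 0.004]
force: [1.1, -0.5, 8.0]
width: 0.0137
```

```bash
./go.sh .4715 .1098 .086 63; python3 arc.py .07
```

```text
pos [0.5078 0.0721 0.0878] psi 63.69 w 0.0137 F [ 1.1 -0.5  8. ] t 37.6
t [ 0.0177 -0.0493  0.0017] r [ 0.0018 -0.0017  0.012 ] rows 1.3
r 0.07504635842598974 lever 52.15964942096764
0.070 tx 0.0002 ty 0.0052 rz -0.070
0.140 tx 0.0008 ty 0.0105 rz -0.140
0.210 tx 0.0017 ty 0.0156 rz -0.210
0.280 tx 0.0029 ty 0.0207 rz -0.280
0.350 tx 0.0046 ty 0.0257 rz -0.350
0.420 tx 0.0065 ty 0.0306 rz -0.420
0.490 tx 0.0088 ty 0.0353 rz -0.490
0.560 tx 0.0114 ty 0.0399 rz -0.560
0.630 tx 0.0144 ty 0.0442 rz -0.630
0.700 tx 0.0176 ty 0.0483 rz -0.700
```

Call:
carry_out:
  rows:
    - {"fingers": -1, "tx": 0.0002, "ty": 0.005, "tz": 0, "rx": 0, "ry": 0, "rz": -0.07}
    - {"fingers": -1, "tx": 0.0008, "ty": 0.0105, "tz": 0, "rx": 0, "ry": 0, "rz": -0.14}
    - {"fingers": -1, "tx": 0.0017, "ty": 0.0156, "tz": 0, "rx": 0, "ry": 0, "rz": -0.21}
    - {"fingers": -1, "tx": 0.0029, "ty": 0.0207, "tz": 0, "rx": 0, "ry": 0, "rz": -0.28}
    - {"fingers": -1, "tx": 0.0046, "ty": 0.0257, "tz": 0, "rx": 0, "ry": 0, "rz": -0.35}
    - {"fingers": -1, "tx": 0.0065, "ty": 0.0306, "tz": 0, "rx": 0, "ry": 0, "rz": -0.42}
    - {"fingers": -1, "tx": 0.0088, "ty": 0.0353, "tz": 0, "rx": 0, "ry": 0, "rz": -0.49}
    - {"fingers": -1, "tx": 0.0114, "ty": 0.0399, "tz": 0, "rx": 0, "ry": 0, "rz": -0.56}
    - {"fingers": -1, "tx": 0.0144, "ty": 0.0442, "tz": 0, "rx": 0, "ry": 0, "rz": -0.63}
    - {"fingers": -1, "tx": 0.0165, "ty": 0.047, "tz": 0, "rx": 0, "ry": 0, "rz": -0.66}

```text
clock: 38.43
tcp_pos: [0.5573, 0.0656, 0.0878]
ee_rot: [1.983, 2.435, 0.002]
force: [-2.0, -2.9, 9.3]
width: 0.014
```

Call:
carry_out:
  rows:
    - {"fingers": -1, "tx": 0, "ty": 0.001, "tz": 0, "rx": 0, "ry": 0, "rz": 0}
    - {"fingers": -1, "tx": 0, "ty": 0.002, "tz": 0, "rx": 0, "ry": 0, "rz": 0}
    - {"fingers": -1, "tx": 0, "ty": 0.002, "tz": 0, "rx": 0, "ry": 0, "rz": 0}

```text
clock: 38.68
tcp_pos: [0.5575, 0.0656, 0.0877]
ee_rot: [-1.988, -2.431, 0.002]
force: [-9.1, -4.1, 14.6]
width: 0.0137
```

```bash
./go.sh .4715 .1098 .086 101; python3 arc.py .02
```

```text
pos [0.5575 0.0656 0.0877] psi 101.45 w 0.0137 F [-9.1 -4.1 14.6] t 38.7
t [ 0.0604 -0.0755  0.0018] r [-0.0016  0.0004  0.0079] rows 2.3
r 0.07549186631204706 lever 90.98071799697794
0.020 tx 0.0005 ty 0.0015 rz -0.020
0.040 tx 0.0006 ty 0.0030 rz -0.040
0.060 tx 0.0007 ty 0.0045 rz -0.060
0.080 tx 0.0008 ty 0.0060 rz -0.080
0.100 tx 0.0010 ty 0.0075 rz -0.100
0.120 tx 0.0012 ty 0.0090 rz -0.120
0.140 tx 0.0014 ty 0.0104 rz -0.140
0.160 tx 0.0017 ty 0.0119 rz -0.160
0.180 tx 0.0019 ty 0.0134 rz -0.180
0.200 tx 0.0022 ty 0.0149 rz -0.200
```

Call:
carry_out:
  rows:
    - {"fingers": -1, "tx": 0, "ty": -0.0015, "tz": 0, "rx": 0, "ry": 0, "rz": 0}
    - {"fingers": 0.1, "tx": 0, "ty": -0.0015, "tz": 0, "rx": 0, "ry": 0, "rz": 0}
    - {"fingers": 0.1, "tx": 0, "ty": -0.0015, "tz": 0, "rx": 0, "ry": 0, "rz": 0}
    - {"fingers": 0.1, "tx": 0, "ty": -0.0015, "tz": 0, "rx": 0, "ry": 0, "rz": 0}
    - {"fingers": 0.1, "tx": 0, "ty": -0.0015, "tz": 0, "rx": 0, "ry": 0, "rz": 0}
    - {"fingers": 0.1, "tx": 0, "ty": -0.0015, "tz": -0.03, "rx": 0, "ry": 0, "rz": 0}
    - {"fingers": 0.1, "tx": 0, "ty": -0.0015, "tz": -0.07, "rx": 0, "ry": 0, "rz": 0}
    - {"fingers": 0.1, "tx": 0, "ty": -0.0015, "tz": -0.11, "rx": 0, "ry": 0, "rz": 0}
    - {"fingers": 0.1, "tx": 0, "ty": -0.0015, "tz": -0.15, "rx": 0, "ry": 0, "rz": 0}
    - {"fingers": 0.1, "tx": 0, "ty": -0.0015, "tz": -0.16, "rx": 0, "ry": 0, "rz": 0}

```text
clock: 39.52
tcp_pos: [0.5588, 0.0664, 0.2532]
ee_rot: [1.983, 2.431, 0.011]
force: [1.1, 0.2, 0.7]
width: 0.0471
```

```bash
./go.sh .45 -.15 .25 101
```

```text
pos [0.5588 0.0664 0.2532] psi 101.58 w 0.0471 F [1.1 0.2 0.7] t 39.5
t [-0.1902 -0.15    0.0018] r [ 0.0084 -0.0008  0.0101] rows 5.8
```

Call:
carry_out:
  rows:
    - {"fingers": 0.1, "tx": -0.03, "ty": -0.025, "tz": 0, "rx": 0, "ry": 0, "rz": 0}
    - {"fingers": 0.1, "tx": -0.06, "ty": -0.05, "tz": 0, "rx": 0, "ry": 0, "rz": 0}
    - {"fingers": 0.1, "tx": -0.09, "ty": -0.075, "tz": 0, "rx": 0, "ry": 0, "rz": 0}
    - {"fingers": 0.1, "tx": -0.12, "ty": -0.1, "tz": 0, "rx": 0, "ry": 0, "rz": 0}
    - {"fingers": 0.1, "tx": -0.15, "ty": -0.12, "tz": 0, "rx": 0, "ry": 0, "rz": 0}
    - {"fingers": 0.1, "tx": -0.18, "ty": -0.14, "tz": 0, "rx": 0, "ry": 0, "rz": 0}
    - {"fingers": 0.1, "tx": -0.19, "ty": -0.14, "tz": 0, "rx": 0, "ry": 0, "rz": 0}
    - {"fingers": 0.1, "tx": -0.19, "ty": -0.14, "tz": 0, "rx": 0, "ry": 0, "rz": 0}

```text
clock: 40.18
tcp_pos: [0.457, -0.1512, 0.2468]
ee_rot: [1.991, 2.429, 0.001]
force: [0.3, 0.6, -0.1]
width: 0.0469
```

```bash
python3 -c "
from h import *
s=snap('side','s20');crop(s,170,110,300,205,'s20z',6);t=snap('top','t7');crop(t,110,80,230,300,'t7z',3);print(arm.sense()['tcp_pos'])"
```

```text
[ 0.45790478 -0.14758403  0.24643443]
```

View pics/s20z.png

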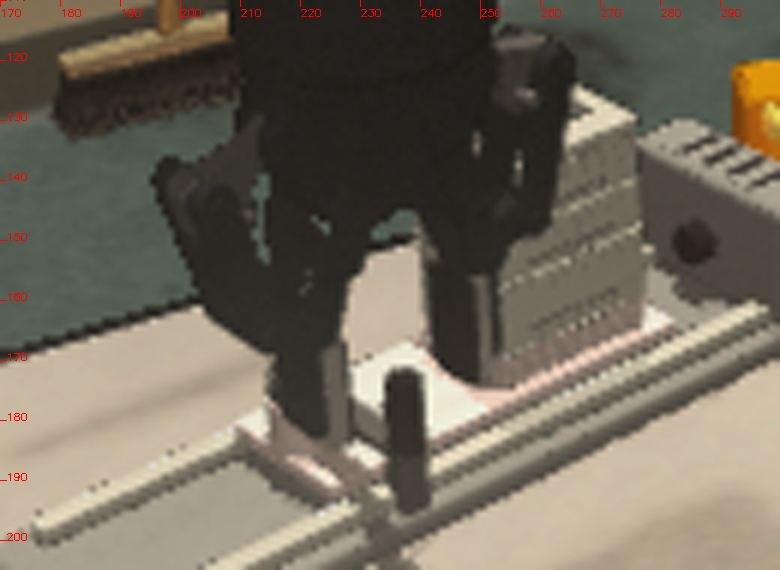

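View pics/t7z.png

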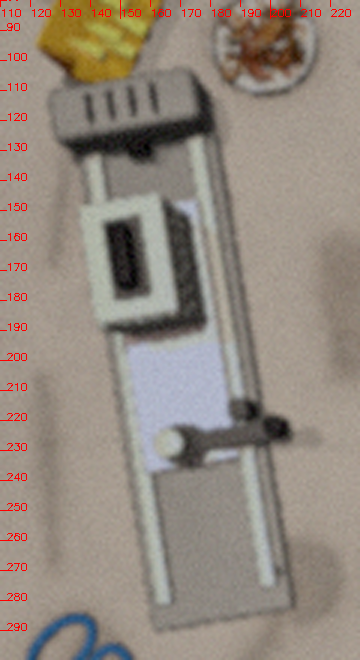

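View pics/t7.png

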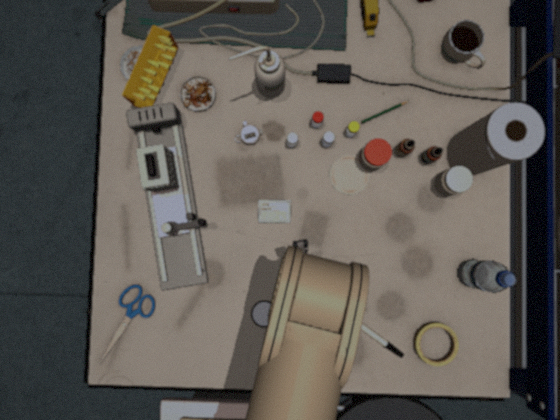

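Run:
```python
from h import *
t=load('t7');crop(t,155,205,215,245,'t7h',13)
h=plane('top',[[166.3,227.3]],.104)[0];k=plane('top',[[202.3,222.3]],.101)[0];d=(k-h)[:2]
print(h,k,np.linalg.norm(d),np.degrees(np.arctan2(d[1],d[0]))%360-191.45,'travel',np.linalg.norm(h[:2]-[.4795,.1259]))
m,rs=rects(t,200)
for a,b,c in rs:
    if 130<b.mean(0)[0]<185 and b.mean(0)[1]<195:
        w=plane('top',b,.142)[:,:2];print('lid',a,w.mean(0),[np.linalg.norm(w[i]-w[i-1]) for i in range(2)],[np.degrees(np.arctan2(*(w[i]-w[i-1])[::-1])) for i in range(2)])
a=np.radians(11.45);print('seat exp',h[:2]+.13*np.array([np.cos(a),np.sin(a)]))
```

```text
[0.54086986 0.13807592 0.104     ] [0.55372335 0.06256672 0.101     ] 0.07659536782423725 88.2105305586955 travel 0.06256606668040199
lid 1111.0 [0.67883946 0.16629465] [np.float64(0.11662616660861821), np.float64(0.057616822321687695)] [np.float64(10.460726343518422), np.float64(-80.5075856133793)]
seat exp [0.66828264 0.16388257]
```

View pics/t7h.png

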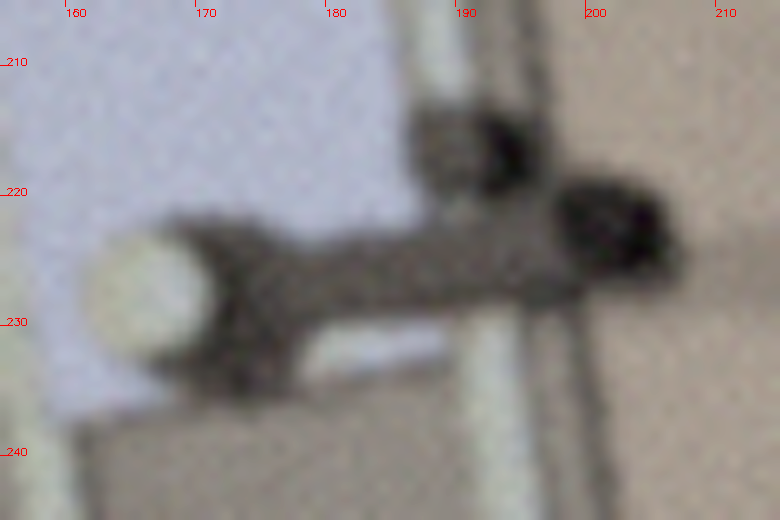

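```bash
./go.sh .508 .056 .2 101.45
```

```text
pos [ 0.4579 -0.1476  0.2464] psi 101.59 w 0.0468 F [-0.3  1.5  0.2] t 40.3
t [0.1893 0.09   0.0465] r [ 0.     -0.0004  0.0025] rows 5.1
```

Call:
carry_out:
  rows:
    - {"fingers": -1, "tx": 0.03, "ty": 0.015, "tz": 0, "rx": 0, "ry": 0, "rz": 0}
    - {"fingers": -1, "tx": 0.06, "ty": 0.03, "tz": 0, "rx": 0, "ry": 0, "rz": 0}
    - {"fingers": -1, "tx": 0.09, "ty": 0.045, "tz": 0, "rx": 0, "ry": 0, "rz": 0}
    - {"fingers": -1, "tx": 0.12, "ty": 0.06, "tz": 0, "rx": 0, "ry": 0, "rz": 0}
    - {"fingers": -1, "tx": 0.15, "ty": 0.075, "tz": 0, "rx": 0, "ry": 0, "rz": 0}
    - {"fingers": -1, "tx": 0.18, "ty": 0.085, "tz": 0, "rx": 0, "ry": 0, "rz": 0}
    - {"fingers": -1, "tx": 0.189, "ty": 0.09, "tz": 0.02, "rx": 0, "ry": 0, "rz": 0}
    - {"fingers": -1, "tx": 0.189, "ty": 0.09, "tz": 0.046, "rx": 0, "ry": 0, "rz": 0}
    - {"fingers": -1, "tx": 0.189, "ty": 0.09, "tz": 0.046, "rx": 0, "ry": 0, "rz": 0}
    - {"fingers": -1, "tx": 0.189, "ty": 0.09, "tz": 0.046, "rx": 0, "ry": 0, "rz": 0}

```text
clock: 41.12
tcp_pos: [0.5069, 0.0561, 0.1998]
ee_rot: [-1.982, -2.435, 0.004]
force: [0.1, -0.0, 0.7]
width: -0.0003
```

```bash
./go.sh .51 .0565 .09 101.45; python3 -c "
from h import *
s=snap('side','s21');crop(s,170,110,300,205,'s21z',6)"
```

```text
pos [0.5069 0.0561 0.1998] psi 101.72 w -0.0003 F [ 0.1 -0.   0.7] t 41.1
t [-0.0002  0.0035  0.1097] r [-0.0032  0.0003  0.0047] rows 2.6
```

View pics/s21z.png

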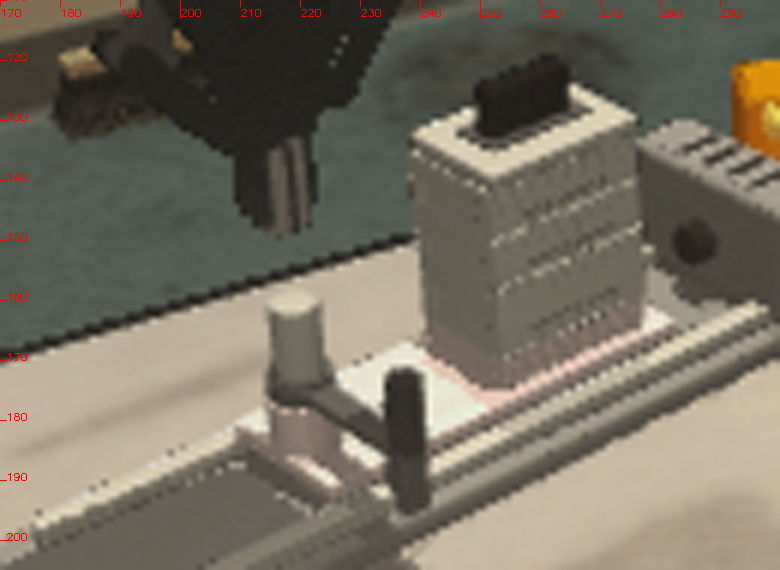

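Call:
carry_out:
  rows:
    - {"fingers": -1, "tx": 0, "ty": 0, "tz": 0.04, "rx": 0, "ry": 0, "rz": 0}
    - {"fingers": -1, "tx": 0, "ty": 0, "tz": 0.08, "rx": 0, "ry": 0, "rz": 0}
    - {"fingers": -1, "tx": 0, "ty": 0, "tz": 0.105, "rx": 0, "ry": 0, "rz": 0}
    - {"fingers": -1, "tx": 0, "ty": 0, "tz": 0.11, "rx": 0, "ry": 0, "rz": 0}
    - {"fingers": -1, "tx": 0, "ty": 0.004, "tz": 0.11, "rx": 0, "ry": 0, "rz": 0}
    - {"fingers": -1, "tx": 0, "ty": 0.009, "tz": 0.11, "rx": 0, "ry": 0, "rz": 0}
    - {"fingers": -1, "tx": 0, "ty": 0.014, "tz": 0.11, "rx": 0, "ry": 0, "rz": 0}
    - {"fingers": -1, "tx": 0, "ty": 0.019, "tz": 0.11, "rx": 0, "ry": 0, "rz": 0}
    - {"fingers": -1, "tx": 0, "ty": 0.022, "tz": 0.11, "rx": 0, "ry": 0, "rz": 0}
    - {"fingers": -1, "tx": 0, "ty": 0.022, "tz": 0.11, "rx": 0, "ry": 0, "rz": 0}

```text
clock: 42.0
tcp_pos: [0.5306, 0.0599, 0.0915]
ee_rot: [1.984, 2.434, 0.002]
force: [-0.7, -0.5, 0.4]
width: 0.0
```

Call:
carry_out:
  rows:
    - {"fingers": -1, "tx": 0, "ty": 0.002, "tz": 0, "rx": 0, "ry": 0, "rz": 0}
    - {"fingers": -1, "tx": 0, "ty": 0.004, "tz": 0, "rx": 0, "ry": 0, "rz": 0}
    - {"fingers": -1, "tx": 0, "ty": 0.004, "tz": 0, "rx": 0, "ry": 0, "rz": 0}

```text
clock: 42.25
tcp_pos: [0.5335, 0.0605, 0.0906]
ee_rot: [-1.985, -2.435, -0.0]
force: [0.7, 0.3, -0.4]
width: -0.0002
```

Call:
carry_out:
  rows:
    - {"fingers": -1, "tx": 0, "ty": 0.002, "tz": 0, "rx": 0, "ry": 0, "rz": 0}
    - {"fingers": -1, "tx": 0, "ty": 0.004, "tz": 0, "rx": 0, "ry": 0, "rz": 0}
    - {"fingers": -1, "tx": 0, "ty": 0.004, "tz": 0, "rx": 0, "ry": 0, "rz": 0}

```text
clock: 42.5
tcp_pos: [0.5364, 0.0609, 0.0903]
ee_rot: [-1.984, -2.433, 0.003]
force: [-6.0, -0.7, 4.7]
width: -0.0004
```

Call:
carry_out:
  rows:
    - {"fingers": -1, "tx": 0, "ty": 0.002, "tz": 0, "rx": 0, "ry": 0, "rz": 0}
    - {"fingers": -1, "tx": 0, "ty": 0.003, "tz": 0, "rx": 0, "ry": 0, "rz": 0}
    - {"fingers": -1, "tx": 0, "ty": 0.003, "tz": 0, "rx": 0, "ry": 0, "rz": 0}

```text
clock: 42.75
tcp_pos: [0.537, 0.061, 0.09]
ee_rot: [-1.982, -2.43, 0.009]
force: [-17.5, -2.6, 14.0]
width: 0.0002
```

Call:
carry_out:
  rows:
    - {"fingers": -1, "tx": 0, "ty": -0.01, "tz": 0, "rx": 0, "ry": 0, "rz": 0}
    - {"fingers": -1, "tx": 0, "ty": -0.025, "tz": 0, "rx": 0, "ry": 0, "rz": 0}
    - {"fingers": -1, "tx": 0, "ty": -0.025, "tz": -0.04, "rx": 0, "ry": 0, "rz": 0}
    - {"fingers": -1, "tx": 0, "ty": -0.025, "tz": -0.08, "rx": 0, "ry": 0, "rz": 0}
    - {"fingers": -1, "tx": 0, "ty": -0.025, "tz": -0.12, "rx": 0, "ry": 0, "rz": 0}
    - {"fingers": -1, "tx": -0.03, "ty": -0.04, "tz": -0.16, "rx": 0, "ry": 0, "rz": 0}
    - {"fingers": -1, "tx": -0.07, "ty": -0.04, "tz": -0.18, "rx": 0, "ry": 0, "rz": 0}
    - {"fingers": -1, "tx": -0.11, "ty": -0.04, "tz": -0.18, "rx": 0, "ry": 0, "rz": 0}
    - {"fingers": -1, "tx": -0.15, "ty": -0.04, "tz": -0.18, "rx": 0, "ry": 0, "rz": 0}
    - {"fingers": -1, "tx": -0.19, "ty": -0.04, "tz": -0.18, "rx": 0, "ry": 0, "rz": 0}

```text
clock: 43.58
tcp_pos: [0.5385, -0.1284, 0.2719]
ee_rot: [1.983, 2.434, 0.003]
force: [0.3, 0.9, -0.3]
width: -0.0001
```

Call:
carry_out:
  rows:
    - {"fingers": -1, "tx": -0.04, "ty": 0, "tz": 0, "rx": 0, "ry": 0, "rz": 0}
    - {"fingers": -1, "tx": -0.06, "ty": 0, "tz": 0, "rx": 0, "ry": 0, "rz": 0}
    - {"fingers": -1, "tx": -0.06, "ty": 0, "tz": 0, "rx": 0, "ry": 0, "rz": 0}
    - {"fingers": -1, "tx": -0.06, "ty": 0, "tz": 0, "rx": 0, "ry": 0, "rz": 0}

```text
clock: 43.92
tcp_pos: [0.55, -0.1867, 0.2703]
ee_rot: [-1.988, -2.432, 0.001]
force: [-0.3, 1.0, -1.2]
width: 0.0002
```

```bash
python3 -c "
from h import *
s=snap('side','s22');crop(s,170,110,300,205,'s22z',6);t=snap('top','t8');crop(t,110,80,230,300,'t8z',3);print(arm.sense()['tcp_pos'],arm.sense()['clock'])"
```

```text
[ 0.55033011 -0.18427147  0.27036138] 44.0167
```

View pics/s22.png

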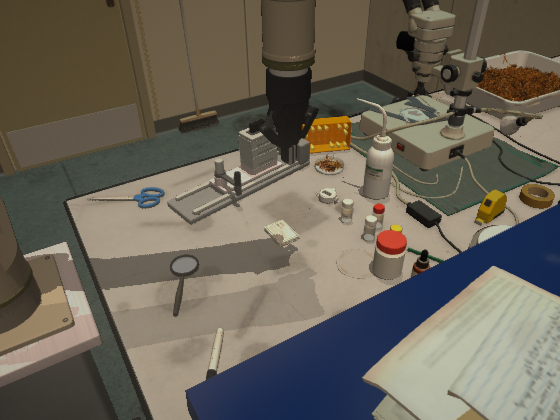

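View pics/s22z.png

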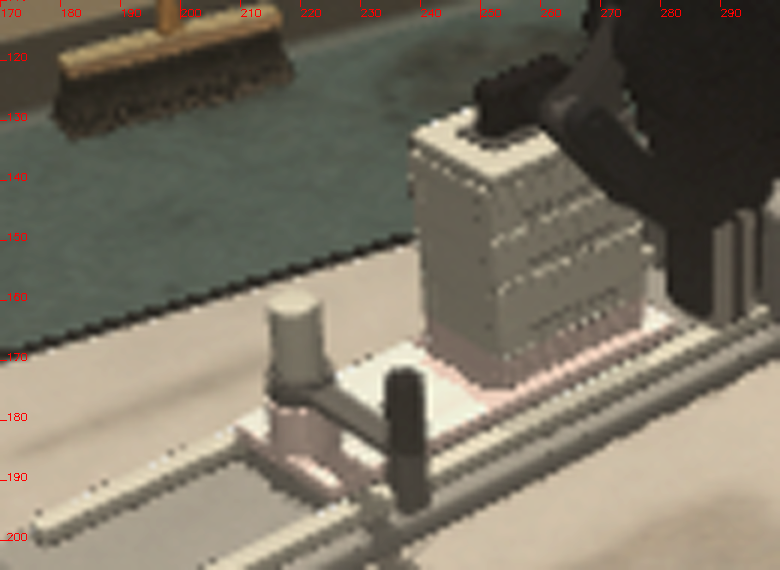

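View pics/t8z.png

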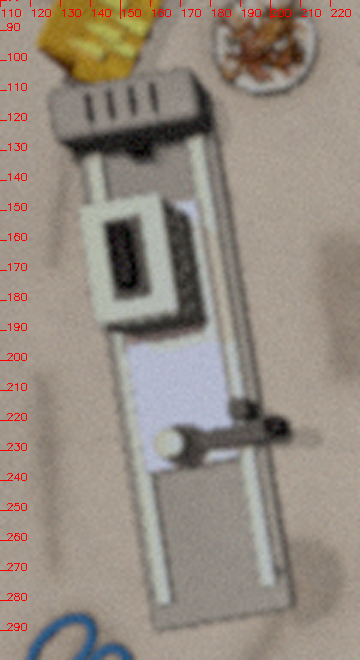

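```bash
python3 -c "
from h import *
print(arm.finish_job())"
```

```text
the job is handed in; nothing more can be done
None
```

The sieve stack is made up, the carriage is home and the lever is locked. I handed the job in at about 44 s of the 210 s, and `finish_job` gives no verdict.

- **Stack:** I placed the pan, then the two sieves that were there, then the lid. I tilted the lid towards the side camera to read its lugs, so its wide lug is at the hub end. Each part stopped within about 1 mm of its worked-out seated height. The side view shows the layers flush and square.
- **Carriage:** I gripped the hub and pushed until the carriage stopped dead, with wrist force readings of about 45 N along the slide and 46 N upward at that moment. It had crept a few millimetres inward while I stacked the parts. Travel measured about 63 mm from its first position, which fits a start about 7 mm in.
- **Lever:** I gripped the knob, turned it to its stop, then pushed it again with closed fingers. Pressing to 17 N moved the fingers only 0.6 mm.
- **Bystanders:** I went near none of the other things on the bench, and none had visibly moved in the last pictures.

**Checks that disagreed:**
- Lever angle came out at 88° from the top camera and 91° from the gripped pose. I put that down to pixel error, because the lever would not move under force.
- An automatic outline of the lid in the last top picture also took in part of the carriage. For the lid's final position I relied on the views by eye and the seating height.

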